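# Square up the deck spacers and pin them

## Task

Gently push the three loose spacer plates on the riser back into the corner of its steel carrier until all of them lie square and flush against both fences, so that their holes line up. Then take the steel locking pin from its holder, pass it down through all three plates into the carrier until its collar rests on the top plate, and let go. Never bear hard on the riser or its plates (a light push of some 10 N is plenty), and leave everything else on the bench where it is.

Things in the scene. Friction and masses are not known exactly. Their poses are not given: they have to be found in the camera images.
- riser: Fixed flange of dark steel, 130 x 140 mm and 8 mm thick (x from -53 to +77, y from -62 to +78 mm of its origin). Origin: the nominal place of the carrier's hole, at table height; z up. On it is clamped a bare steel carrier, top 28 mm above the table, with the two fences and a round 13.5 mm hole down to the flange. The carrier was set by hand, parallel but up to 7 mm off in x and in y, and does not move.
- nominal (a point): No mark: point 28 mm above the riser's origin, axes as the riser's. From the hole's true axis the fence on the +x side has its inner face 32 mm away (y -45 to +61), the one on the +y side 45 mm away (x -26 to +32); both are 12 mm thick and rise to 52 mm above the table. The other sides are open: the carrier's top ends at x = -30 and y = -39 mm, so seated plates overhang it by 2 and 6 mm.
- plate_low: The lowest of three equal loose plates of bare aluminium, 64 mm (its x) by 90 mm (its y) and 10 mm thick, 150 g or so, with one round hole of 13 mm through its middle. Origin: on the hole's axis, at the plate's underside, which lies 28 mm above the table. At the start 4 to 25 mm off both fences, turned up to 3.5 degrees.
- plate_mid: The middle one of three equal loose plates of bare aluminium, 64 mm (its x) by 90 mm (its y) and 10 mm thick, 150 g or so, with one round hole of 13 mm through its middle. Origin: on the hole's axis, at the plate's underside, which lies 38 mm above the table. At the start 4 to 25 mm off both fences, turned up to 3.5 degrees.
- plate_top: The top one of three equal loose plates of bare aluminium, 64 mm (its x) by 90 mm (its y) and 10 mm thick, 150 g or so, with one round hole of 13 mm through its middle. Origin: on the hole's axis, at the plate's underside, which lies 48 mm above the table. At the start 4 to 25 mm off both fences, turned up to 3.5 degrees. Home against both fences the holes lie over the carrier's. Sliding the whole stack takes 1 to 3 N.
- pin: Loose locking pin of bare steel, 140 g or so, round and standing upright in its holder. Origin: centre of its lower end; z points up along it to the grip. Shank 12 mm in diameter, 48 mm long, its nose tapered to 9.4 mm over the last 3 mm; then a collar 24 mm in diameter and 6 mm thick (z = 48 to 54 mm); then a plain round grip 16 mm in diameter and 45 mm long (z = 54 to 99 mm). Fully home its origin is 10 mm above the table, its collar on the top plate.
- pin_holder: Fixed black plastic block, 60 x 60 mm and 50 mm high, left or right of the riser, with a loose 15 mm hole through its middle; the pin hangs in it by its collar, its lower end 2 mm above the table. Origin: on the hole's axis at table height. A blue block with white tube caps stands in the opposite place.
- reagent_bottle: Bystander, to be left alone: closed bottle, 60 mm wide and 130 mm high. Origin: its middle, at the underside.
- jar: Bystander, to be left alone: closed jar, 64 mm wide and 75 mm high. Origin: its middle, at the underside.
- tip_box: Bystander, to be left alone: grey box with a clear lid, 85 x 125 x 65 mm. Origin: its middle, at the underside.
- pipette: Bystander, to be left alone: hand pipette lying on the bench, 220 mm long. Origin: its middle, at the underside.
- collar: Bystander, to be left alone: steel ring, 34 mm wide, 18 mm hole, 12 mm high. Origin: its middle, at the underside.
- waste_cup: Bystander, to be left alone: open white cup, 76 mm wide and 80 mm high. Origin: its middle, at the underside.
- driver: Bystander, to be left alone: screwdriver lying on the bench, 160 mm long. Origin: its middle, at the underside.
Mind the look-alikes: they are no part of the job. Several things look just like the pin: the one meant starts farthest from the robot's base. Of the things that look like the riser, the smaller one is meant.

How it is judged:
At the end, for the whole second after the job is handed in: The pin stands upright (0.06 rad) in the carrier through all three plates, collar on the top plate (lower end 6 to 12.5 mm above the table); each plate flat, its hole within 2.5 mm of the pin's axis, its edges parallel to the fences within 0.045 rad; all released and at rest (z of pin in the frame of riser between 0.006 and 0.0125 m and angle between pin's own z axis and vertical below 0.06 rad and linear speed of each of pin, plate_low, plate_mid, plate_top below 0.01 m/s and horizontal distance between each of plate_low, plate_mid, plate_top and pin below 0.0025 m and angle between the x axis of each of plate_low, plate_mid, plate_top and the x axis of riser, either way round below 0.045 rad and angle between each of plate_low, plate_mid, plate_top's own z axis and vertical below 0.04 rad); the robot touches nothing.
It fails at once if more than 35 N borne on the riser (all contacts together, the weight of plates and pin included) (contact force between riser and anything else above 35 N).
It fails at once if a bystander moved by more than 25 mm (distance of any of reagent_bottle, jar, tip_box, pipette, collar, waste_cup, driver from where it was at the start of the episode above 0.025 m).
It also fails if it takes over 72 s, if anything falls off the work surface, if the arm or the gripper's body presses on something with over 40 N, if the wrist force passes 120 N, or if a joint passes its speed limit or range.

## Robot

A 7-joint arm with a two-finger parallel gripper is mounted at the origin on the work surface. World frame = base frame: x ahead of the robot, y to its left, z up, the work surface at z = 0. Lengths are in m, angles in rad, forces in N, time in s.
With the tool pointing down it reaches from about 0.4 to 0.875 m from the base axis. Payload 4.4 kg.
Tool frame: the origin (TCP) lies on the front face of the gripper's body, between the roots of the fingers; the fingertips stand 73 mm ahead of it and the grasp point (between the pads) lies 54 mm ahead of it; z points along the fingers, y is the direction in which the jaws open and shut (so a half turn about z gives the same grasp; the last joint's range is limited). The gripper opens to 85 mm and grips with 20 to 120 N. Pads are 22 mm wide; open, the fingers measure 114 mm over their backs; the gripper's body (76 mm by 85 mm) begins 54 mm behind the grasp point. The pads swing forward as they close: fully open they stand 13 mm farther back than shut.
Start: joints at [-1.273, 0.628, 0.038, 1.517, -0.027, 0.996, -0.02], TCP at [0.231, 0.607, 0.304] pointing down, gripper open.
Joint ranges: [-3.06, 3.06], [-0.37, 2.12], [-1.25, 1.32], [0.18, 2.47], [-1.1, 4.24], [0.23, 1.98], [-2.94, 2.94]. Speed limits (rad/s): [2.57, 2.57, 3.14, 3.14, 3.14, 3.14, 3.14].

## Interface

Orientations are given as a rotation vector (axis times angle).
In Python, from rig import arm gives the robot as it stands.
- The arm moves only by the shell command python3 -m handwheel 'ROWS' [FORCE]. ROWS is JSON, a list of rows, each an object with "delta_pos": the shift along the tool's x, y, z in m, a list of three; "rotation": the turn, a rotation vector about the tool's x, y, z in rad, a list of three; "grip": the opening, from 0 (shut) to 1 (fully open). A call has exactly 5 rows; each row shifts and turns the commanded pose from where the row before left it, along the tool's axes as they then stand; what a row does not reach is not made up. A row lasts 1/12 s, in which the tool goes at most 41.7 mm and 7.16 degrees, less where a joint would pass 70% of its speed; a pose out of reach is approached as far as the arm can. A call with a gripper value outside its range is refused whole. The fingers move at their own pace and stop on an object; FORCE is the grip in N (left out, the last holds). Time passes only in rows, so rows that do not move let the fingers close, or fill a call up. It gives the time, the measured TCP pose, the force and the opening at its end, in the units of the state.
- arm.get_obs(): the state, without advancing time (a new reading comes with each control period).
- arm.get_image(name): name is "scene" or "top"; returns a dict with "frame" (420x560x3 uint8, red, green, blue), "K" (3x3 intrinsics, pixels), "origin" and "attitude" of the camera in the world. Camera axes: x right, y down, z forward; pixel columns grow to the right and rows downward; lengths in m; the calibration is good to about 2 mm. A picture is of the moment at which its call begins. There is no depth.
- arm.finish_job(): hands the job in, once; it reports no verdict.
The state is a dict: "time": time; "q": joint angles; "qvel": joint speeds; "effort": joint torques, N m; "eef_pos": TCP position; "tool_rot": TCP orientation; "force": force on the tool from outside, world axes, zero at the start; "moment": the same for the moment, N m; "grip_width": finger opening in m.
Only numpy, scipy, OpenCV 4.12 (cv2) and the standard library are available. Lean on these libraries where they do the work, as an engineer would, in place of code of your own. Each camera call takes 0.05 s, during which the arm holds its last target.

## Working session

There is one attempt and no reset: what is moved stays moved. The work goes in short steps, Python scripts to look and compute and a shell command to move; the robot and the scene stay as the last step left them, time stands still between calls to the robot, and variables do not carry over. Pictures are saved under pics/ and viewed, and the job is handed in when it is done.

```bash
ls; mkdir -p pics; python3 - <<'E'
from rig import arm
import cv2,json,numpy as np
o=arm.get_obs();print(o)
for n in("scene","top"):
    d=arm.get_image(n);cv2.imwrite(f"pics/{n}0.png",d["frame"][:,:,::-1]);print(n,d["K"],d["origin"],d["attitude"])
E
```

```text
pics
{'time': 0.0, 'q': array([-1.27280175,  0.62936307,  0.03842675,  1.51840681, -0.02702301,
        0.99626647, -0.01998743]), 'qvel': array([-4.62131548e-04,  1.58768550e-03,  3.78362087e-04, -1.03050679e-05,
        1.76863267e-04, -7.68893604e-04,  9.12819942e-04]), 'effort': array([-4.56066446e-04, -5.63412380e+01,  1.22609474e+00, -1.93442738e+01,
        1.10578258e-02,  1.06927310e-02, -2.70627305e-05]), 'eef_pos': array([0.23106699, 0.60700964, 0.30296527]), 'tool_rot': array([-5.68219948e-01, -3.08942137e+00,  2.97543975e-03]), 'force': array([ 0.06383567, -0.36080856, -0.48995878]), 'moment': array([ 0.01362487, -0.0234298 ,  0.00426976]), 'grip_width': 0.08500162068870339}
scene [[512.82361856   0.         270.71468631]
 [  0.         512.82361856 212.99643406]
 [  0.           0.           1.        ]] [ 1.00894781 -0.76809317  0.71712923] [-2.13157204 -0.64145595  0.32799621]
top [[420.51655804   0.         284.77645398]
 [  0.         420.51655804 197.98990698]
 [  0.           0.           1.        ]] [ 0.31882128 -0.01686687  1.18657078] [-2.09895927  2.14840088 -0.15594083]
```

View pics/scene0.png

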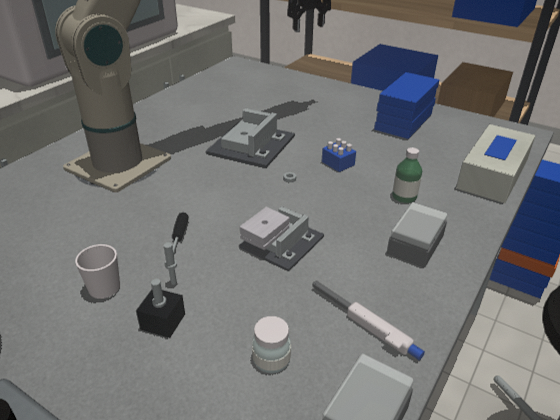

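View pics/top0.png

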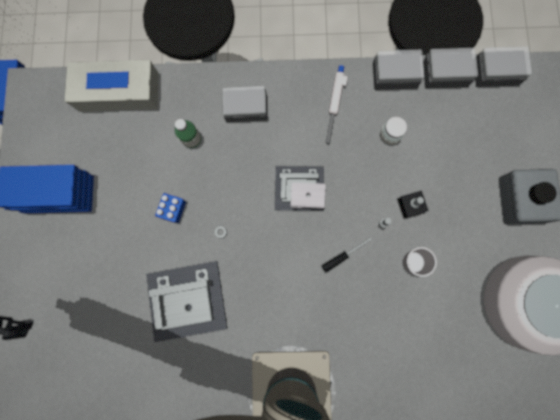

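```bash
cat > h.py <<'E'
from rig import arm
import cv2,numpy as np
from scipy.spatial.transform import Rotation as R
def cam(n):
    d=arm.get_image(n);return d
def ray(d,u,v,z):
    r=R.from_rotvec(d["attitude"]).as_matrix()@np.linalg.inv(d["K"])@[u,v,1]
    o=np.array(d["origin"]);return o+r*(z-o[2])/r[2]
def proj(d,p):
    q=(np.atleast_2d(p)-d["origin"])@R.from_rotvec(d["attitude"]).as_matrix()
    q=q@np.array(d["K"]).T;return q[:,:2]/q[:,2:]
def crop(d,u0,v0,u1,v1,s,name,pts=None):
    im=cv2.resize(d["frame"][v0:v1,u0:u1,::-1],None,fx=s,fy=s,interpolation=cv2.INTER_CUBIC)
    if pts is not None:
        for a in pts: 
            cv2.polylines(im,[np.round(((proj(d,a)-[u0,v0]+.5)*s)).astype(int)],False,(0,0,255),1)
    cv2.imwrite("pics/"+name,im)
E
python3 - <<'E'
from h import *
t=cam("top");s=cam("scene")
for u,v,z,n in[(308,195,.058,'plate'),(413,204,.05,'holder'),(385,224,.09,'pin2'),(290,355,0,'base')]:print(n,ray(t,u,v,z))
print(ray(s,156,284,.1),ray(s,168,245,.1))
crop(t,265,155,345,215,10,"t_r.png");crop(s,230,190,330,270,8,"s_r.png")
crop(t,370,180,440,240,10,"t_p.png");crop(s,120,200,220,340,4,"s_p.png")
E
```

```text
plate [ 0.51723995 -0.05793955  0.058     ]
holder [ 0.48658915 -0.34224957  0.05      ]
pin2 [ 0.42988272 -0.25463683  0.09      ]
base [0.0915455  0.00168192 0.        ]
[ 0.4938992  -0.35012971  0.1       ] [ 0.43984266 -0.26180679  0.1       ]
```

View pics/t_r.png

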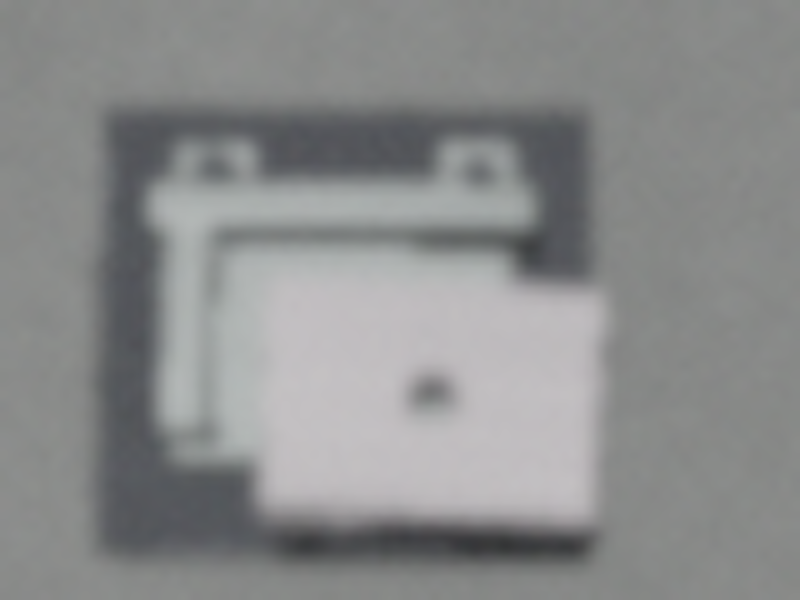

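View pics/s_r.png

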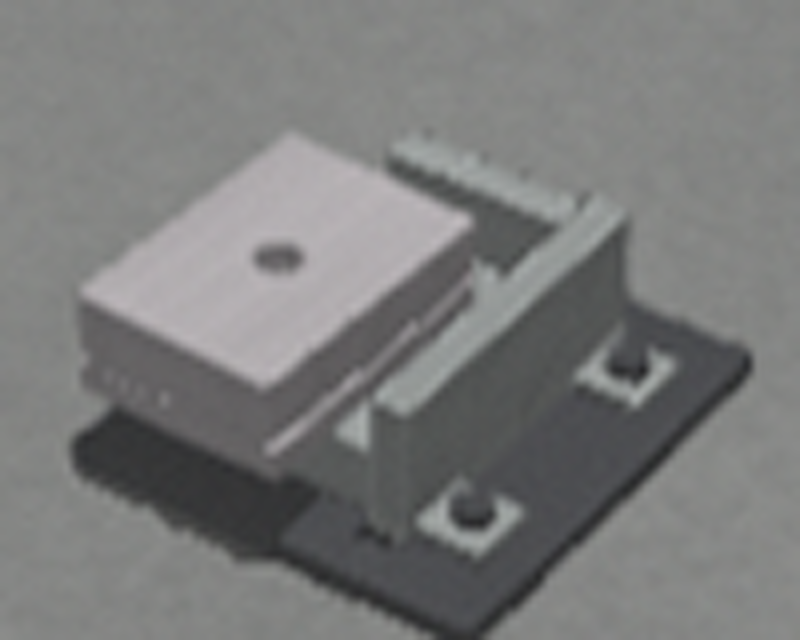

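View pics/t_p.png

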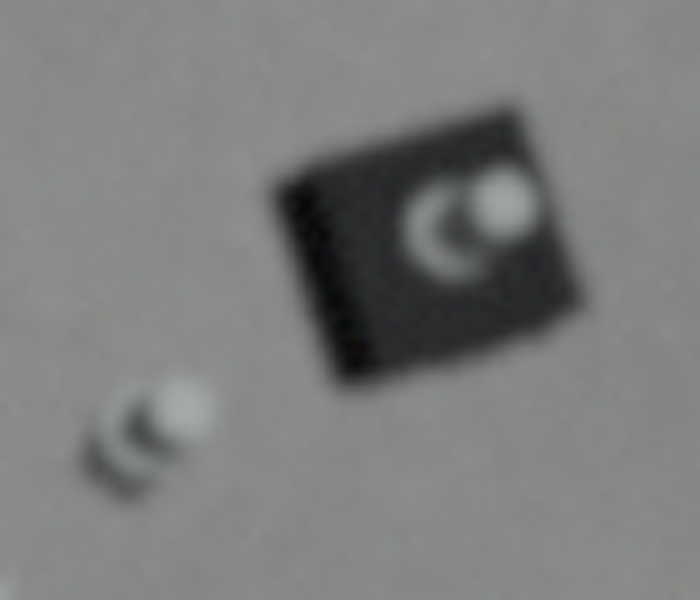

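View pics/s_p.png

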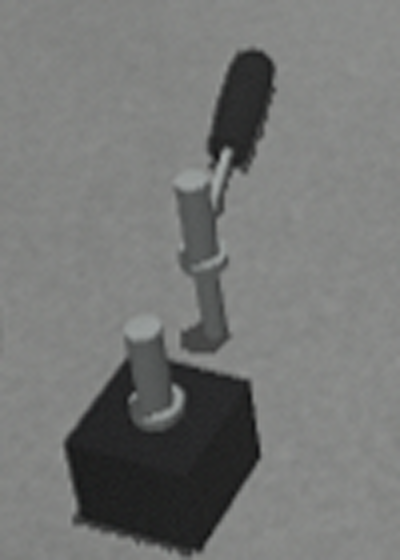

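```bash
cat > fit.py <<'E'
from h import *
from scipy.optimize import least_squares
t=cam("top");s=cam("scene")
def T(x,y):return (265+(x+.5)/10-.5,155+(y+.5)/10-.5)
def S(x,y):return (230+(x+.5)/8-.5,190+(y+.5)/8-.5)
F=[(-53,-62),(77,-62),(77,78),(-53,78)]
obs=[('t',0,(77,78),8,T(106,108)),('t',0,(77,-62),8,T(588,110)),('t',0,(-53,78),8,T(100,553)),
('t',1,(44,61),52,T(146,182)),('t',1,(44,-45),52,T(540,184)),('t',1,(32,-45),52,T(536,232)),('t',1,(-26,57),52,T(158,432)),('t',1,(-26,45),52,T(207,434)),
('s',0,(77,-62),8,S(472,634)),('s',0,(77,78),8,S(750,352)),
('s',1,(44,-45),52,S(408,414)),('s',1,(32,-45),52,S(371,396)),('s',1,(44,61),52,S(628,212)),('s',1,(-26,57),52,S(412,132)),('s',1,(-26,45),52,S(388,153))]
def w(p,k,xy,z):
    a=np.array(xy)/1e3+(np.array(p[3:5]) if k else 0)
    c,q=np.cos(p[2]),np.sin(p[2]);return [p[0]+c*a[0]-q*a[1],p[1]+q*a[0]+c*a[1],z/1e3]
def f(p):
    r=[]
    for c,k,xy,z,o in obs:
        d=t if c=='t' else s
        r+=list(proj(d,w(p,k,xy,z))[0]-o+(p[5:7] if c=='t' else p[7:9]))
    return np.array(r+list(np.array(p[5:9])*0.7))
if __name__=="__main__":
    r=least_squares(f,[.55,-.03,0,0,0,0,0,0,0]);print(np.round(r.x,4));print(np.round(r.fun[:-4].reshape(-1,2),1).tolist())
    p=r.x;h=w(p,1,(0,0),28);print("hole",h)
    np.save("p.npy",p)
    def line(k,pts,z):return np.array([w(p,k,q,z) for q in pts])
    L=[line(0,F+F[:1],8),line(1,[(32,-45),(44,-45),(44,61),(32,61),(32,-45)],52),line(1,[(-26,45),(32,45),(32,57),(-26,57),(-26,45)],52)]
    crop(t,265,155,345,215,10,"t_f.png",L);crop(s,230,190,330,270,8,"s_f.png",L)
    # top plate corners
    for n,d,C in(("t",t,[T(268,280),T(606,288),T(592,518),T(257,515)]),("s",s,[S(292,130),S(472,220),S(264,388),S(82,296)])):
        q=np.array([ray(d,*c,.058) for c in C]);
        q=q-np.array(h);c,sn=np.cos(p[2]),np.sin(p[2]);q=np.c_[q[:,0]*c+q[:,1]*sn,-q[:,0]*sn+q[:,1]*c];print(n,np.round(q*1e3,1).tolist(),q.mean(0))
    for u,v in((420,200.5),):print("pin top view",ray(t,u,v,.101))
    print("pin scene",ray(s,156,282,.101)); print("collar",ray(t,370+45.5,180+23,.056),ray(s,120+157/4,200+405/4,.056))
    a=arm.get_obs();print(R.from_rotvec(a["tool_rot"]).as_matrix().round(3))
E
python3 fit.py
```

```text
[ 0.5356 -0.0428 -0.0332  0.0007  0.0019  0.0497 -0.0304  0.0084  0.1642]
[[-0.1, -0.0], [0.4, 0.1], [-0.2, 0.2], [0.5, 0.1], [-0.6, 0.1], [-0.2, -0.4], [0.4, 0.1], [-0.2, -0.1], [-0.2, 0.0], [0.4, 0.0], [0.1, 0.1], [-0.1, 0.2], [0.4, -0.1], [-0.3, -0.1], [-0.3, -0.1]]
hole [np.float64(0.5363785806997201), np.float64(-0.040982993156675945), 0.028]
t [[15.7, 28.1], [14.1, -64.3], [-49.4, -60.3], [-49.4, 30.4]] [-0.01724867 -0.01651752]
s [[-47.8, 31.3], [15.8, 25.5], [12.3, -64.0], [-49.0, -60.8]] [-0.0171625 -0.0169816]
pin top view [ 0.48779265 -0.34635516  0.101     ]
pin scene [ 0.49131398 -0.34724001  0.101     ]
collar [ 0.48826625 -0.34743523  0.056     ] [ 0.49230612 -0.34882077  0.056     ]
[[-0.935  0.356 -0.   ]
 [ 0.356  0.935 -0.001]
 [ 0.    -0.001 -1.   ]]
```

```bash
python3 - <<'E'
import cv2,numpy as np
a=cv2.imread("pics/t_f.png");b=cv2.imread("pics/s_f.png")
cv2.imwrite("pics/tf_sf.png",cv2.resize(np.vstack([a,b[:,:]]),None,fx=.48,fy=.48,interpolation=cv2.INTER_AREA))
E
```

```text
(no output)
```

View pics/tf_sf.png

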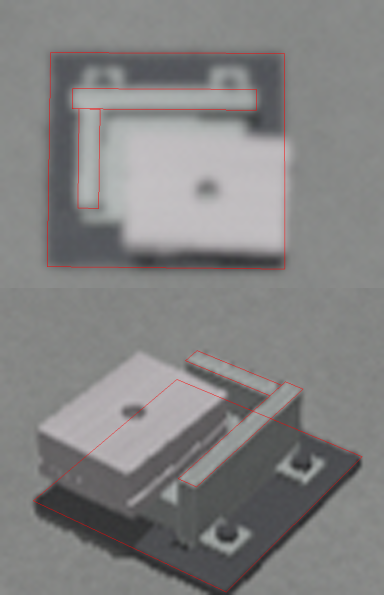

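Pin candidates: top (420,200) in the black holder, and top (388,221) on its own small stand. The first is 0.60 m from the base and the second 0.50 m, so the pin in the holder is meant (the crop above shows it in the black block). The riser is the smaller one at top (301,188), not the larger one at (187,300).

```bash
python3 -m handwheel '[{"delta_pos":[-0.03,-0.02,0],"rotation":[0,0,-0.11],"grip":1},{"delta_pos":[-0.03,-0.02,0],"rotation":[0,0,-0.11],"grip":1},{"delta_pos":[-0.03,-0.02,0],"rotation":[0,0,-0.11],"grip":1},{"delta_pos":[-0.03,-0.028,0],"rotation":[0,0,0],"grip":1},{"delta_pos":[-0.03,-0.028,0],"rotation":[0,0,0],"grip":1}]' 40
cat > go.py <<'E'
import sys
from h import *
# usage: x y z(TCP) -> tool deltas
o=arm.get_obs();M=R.from_rotvec(o["tool_rot"]).as_matrix()
yaw=np.load("p.npy")[2]
D=np.array([[-np.cos(yaw),-np.sin(yaw),0],[-np.sin(yaw),np.cos(yaw),0],[0,0,-1]]).T
print("t",round(o["time"],2),"pos",o["eef_pos"].round(4),"F",o["force"].round(2),"w",round(o["grip_width"],4))
if len(sys.argv)>3:print("tool delta",(M.T@(np.array(list(map(float,sys.argv[1:4])))-o["eef_pos"])).round(4))
print("tool rot needed",R.from_matrix(M.T@D).as_rotvec().round(4))
E
python3 go.py .4895 -.347 .2
```

```text
time: 0.72
eef_pos: [0.362, 0.468, 0.304]
tool_rot: [-0.051, -3.141, -0.001]
force: [1.2, 1.1, 0.8]
grip_width: 0.0855
t 0.72 pos [0.362 0.468 0.304] F [1.17 1.11 0.82] w 0.0855
tool delta [-0.1539 -0.8105  0.1036]
tool rot needed [ 0.0004 -0.      0.0007]
```

```bash
for i in 1; do :; done
python3 -m handwheel '[{"delta_pos":[-0.012,-0.039,0],"rotation":[0,0,0],"grip":1},{"delta_pos":[-0.012,-0.039,0],"rotation":[0,0,0],"grip":1},{"delta_pos":[-0.012,-0.039,0],"rotation":[0,0,0],"grip":1},{"delta_pos":[-0.012,-0.039,0],"rotation":[0,0,0],"grip":1},{"delta_pos":[-0.012,-0.039,0],"rotation":[0,0,0],"grip":1}]'
python3 -m handwheel '[{"delta_pos":[-0.012,-0.039,0],"rotation":[0,0,0],"grip":1},{"delta_pos":[-0.012,-0.039,0],"rotation":[0,0,0],"grip":1},{"delta_pos":[-0.012,-0.039,0],"rotation":[0,0,0],"grip":1},{"delta_pos":[-0.012,-0.039,0],"rotation":[0,0,0],"grip":1},{"delta_pos":[-0.012,-0.039,0],"rotation":[0,0,0],"grip":1}]'
python3 -m handwheel '[{"delta_pos":[0,-0.041,0],"rotation":[0,0,0],"grip":1},{"delta_pos":[0,-0.041,0],"rotation":[0,0,0],"grip":1},{"delta_pos":[0,-0.041,0],"rotation":[0,0,0],"grip":1},{"delta_pos":[0,-0.041,0],"rotation":[0,0,0],"grip":1},{"delta_pos":[0,-0.041,0],"rotation":[0,0,0],"grip":1}]'
python3 go.py .4895 -.347 .2
```

```text
time: 1.13
eef_pos: [0.4147, 0.2703, 0.3041]
tool_rot: [0.053, 3.141, 0.0]
force: [0.7, 0.6, -0.7]
grip_width: 0.0853
time: 1.55
eef_pos: [0.468, 0.0733, 0.3042]
tool_rot: [0.053, 3.141, 0.0]
force: [0.2, 0.7, -0.4]
grip_width: 0.0851
time: 1.97
eef_pos: [0.4605, -0.1316, 0.3041]
tool_rot: [0.053, 3.141, 0.0]
force: [0.3, 0.1, -0.2]
grip_width: 0.0854
t 1.97 pos [ 0.4605 -0.1316  0.3041] F [ 0.35  0.12 -0.17] w 0.0854
tool delta [-0.0362 -0.2143  0.1041]
tool rot needed [ 0.      0.0005 -0.0006]
```

```bash

python3 -m handwheel '[{"delta_pos":[-0.0072,-0.040,0.005],"rotation":[0,0,0],"grip":1},{"delta_pos":[-0.0072,-0.040,0.005],"rotation":[0,0,0],"grip":1},{"delta_pos":[-0.0072,-0.040,0.005],"rotation":[0,0,0],"grip":1},{"delta_pos":[-0.0072,-0.040,0.005],"rotation":[0,0,0],"grip":1},{"delta_pos":[-0.0072,-0.040,0.005],"rotation":[0,0,0],"grip":1}]'
python3 -m handwheel '[{"delta_pos":[0,-0.0143,0],"rotation":[0,0,0],"grip":1},{"delta_pos":[0,0,0.02],"rotation":[0,0,0],"grip":1},{"delta_pos":[0,0,0.02],"rotation":[0,0,0],"grip":1},{"delta_pos":[0,0,0.02],"rotation":[0,0,0],"grip":1},{"delta_pos":[0,0,0],"rotation":[0,0,0],"grip":1}]'
python3 go.py .4895 -.347 .136
python3 - <<'E'
from h import *
t=cam("top");s=cam("scene");crop(t,350,150,450,240,6,"g1t.png");crop(s,90,180,240,340,4,"g1s.png")
import cv2
a=cv2.imread("pics/g1t.png");b=cv2.imread("pics/g1s.png");b=b[:540];cv2.imwrite("pics/g1.png",np.hstack([a,b])[:, :1200] if 0 else cv2.resize(np.hstack([a,b]),None,fx=.66,fy=.66))
E
```

```text
time: 2.38
eef_pos: [0.49, -0.3328, 0.2787]
tool_rot: [0.054, 3.141, 0.0]
force: [0.9, -0.3, 0.6]
grip_width: 0.0856
time: 2.8
eef_pos: [0.4877, -0.3435, 0.2153]
tool_rot: [-0.053, -3.135, -0.007]
force: [-0.1, 0.6, -0.5]
grip_width: 0.0853
t 2.8 pos [ 0.4877 -0.3435  0.2153] F [-0.05  0.62 -0.5 ] w 0.0853
tool delta [-0.0024 -0.0038  0.0793]
tool rot needed [ 0.0041 -0.0062 -0.0006]
```

View pics/g1.png

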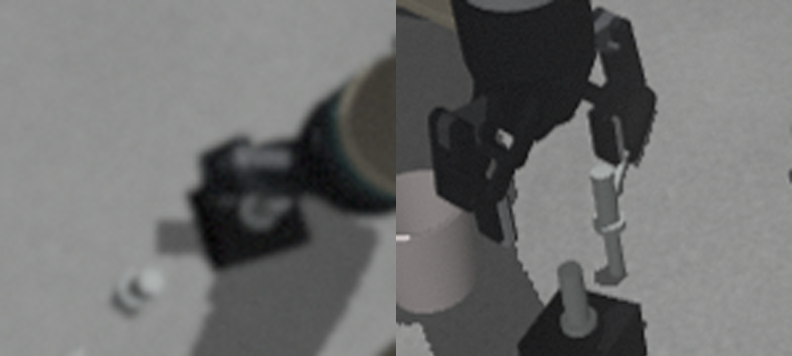

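```bash

python3 -m handwheel '[{"delta_pos":[-0.0024,-0.0038,0.018],"rotation":[0.004,-0.006,0],"grip":1},{"delta_pos":[0,0,0.018],"rotation":[0,0,0],"grip":1},{"delta_pos":[0,0,0.018],"rotation":[0,0,0],"grip":1},{"delta_pos":[0,0,0.012],"rotation":[0,0,0],"grip":1},{"delta_pos":[0,0,0],"rotation":[0,0,0],"grip":1}]'
python3 go.py .4895 -.347 .136
```

```text
time: 3.32
eef_pos: [0.4917, -0.3485, 0.1518]
tool_rot: [0.053, 3.137, -0.004]
force: [-0.2, -0.5, -1.2]
grip_width: 0.0855
t 3.32 pos [ 0.4917 -0.3485  0.1518] F [-0.16 -0.46 -1.17] w 0.0855
tool delta [0.0023 0.0014 0.0158]
tool rot needed [-0.0027  0.0039 -0.0003]
```

```bash

python3 -m handwheel '[{"delta_pos":[0.002,0.001,0.0125],"rotation":[-0.003,0.004,0],"grip":1},{"delta_pos":[0,0,0],"rotation":[0,0,0],"grip":1},{"delta_pos":[0,0,0],"rotation":[0,0,0],"grip":1},{"delta_pos":[0,0,0],"rotation":[0,0,0],"grip":1},{"delta_pos":[0,0,0],"rotation":[0,0,0],"grip":1}]'
python3 go.py .4895 -.347 .136
python3 - <<'E'
from h import *
s=cam("scene");crop(s,90,200,240,340,5,"g2.png")
E
```

```text
time: 3.73
eef_pos: [0.4907, -0.3483, 0.1411]
tool_rot: [0.053, 3.138, -0.003]
force: [0.0, 0.7, 0.1]
grip_width: 0.0849
t 3.73 pos [ 0.4907 -0.3483  0.1411] F [0.04 0.74 0.14] w 0.0849
tool delta [0.0013 0.0013 0.0051]
tool rot needed [-0.0017  0.0031 -0.0007]
```

View pics/g2.png

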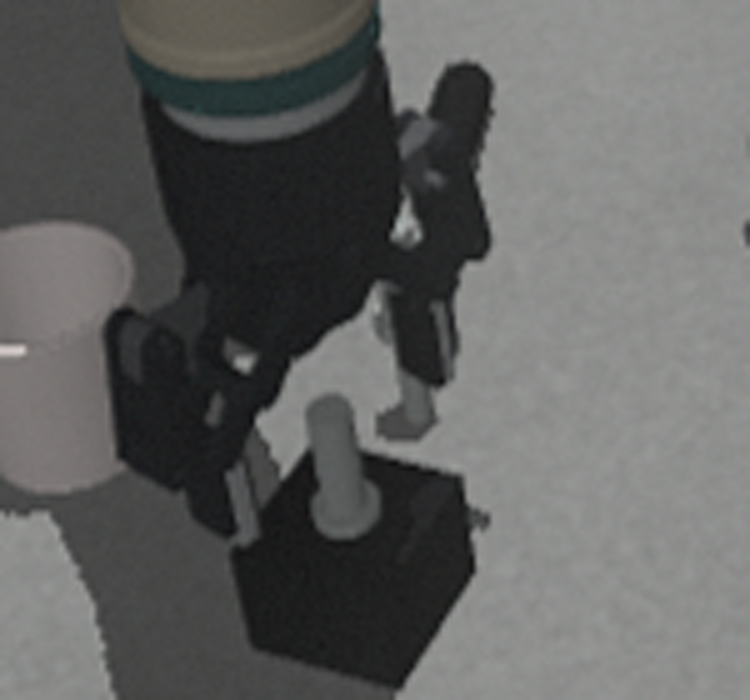

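```bash

python3 -m handwheel '[{"delta_pos":[0.001,0.001,0.004],"rotation":[-0.001,0.002,0],"grip":1},{"delta_pos":[0,0,0],"rotation":[0,0,0],"grip":0.5},{"delta_pos":[0,0,0],"rotation":[0,0,0],"grip":0.3},{"delta_pos":[0,0,0],"rotation":[0,0,0],"grip":0},{"delta_pos":[0,0,0],"rotation":[0,0,0],"grip":0}]' 30
python3 -m handwheel '[{"delta_pos":[0,0,0],"rotation":[0,0,0],"grip":0},{"delta_pos":[0,0,0],"rotation":[0,0,0],"grip":0},{"delta_pos":[0,0,0],"rotation":[0,0,0],"grip":0},{"delta_pos":[0,0,0],"rotation":[0,0,0],"grip":0},{"delta_pos":[0,0,0],"rotation":[0,0,0],"grip":0}]' 30
python3 go.py
```

```text
time: 4.2
eef_pos: [0.4894, -0.347, 0.1364]
tool_rot: [0.053, 3.141, 0.0]
force: [0.4, 0.0, 0.4]
grip_width: 0.0387
time: 4.62
eef_pos: [0.4894, -0.3471, 0.1364]
tool_rot: [0.053, 3.141, -0.0]
force: [0.5, -0.4, 0.7]
grip_width: 0.0153
t 4.62 pos [ 0.4894 -0.3471  0.1364] F [ 0.54 -0.43  0.73] w 0.0153
tool rot needed [-0.0001  0.0001 -0.0007]
```

```bash
cat > rf.py <<'E'
import sys
from h import *
o=arm.get_obs();M=R.from_rotvec(o["tool_rot"]).as_matrix();p=np.load("p.npy");yaw=p[2]
hole=np.array([0.53638,-0.04098]);c,s=np.cos(yaw),np.sin(yaw)
D=np.array([[-c,-s,0],[-s,c,0],[0,0,-1]]).T
v=o["eef_pos"][:2]-hole;f=o["force"]
print("t",round(o["time"],2),"riser-frame mm",np.round([1e3*(c*v[0]+s*v[1]),1e3*(-s*v[0]+c*v[1]),1e3*o["eef_pos"][2]],2),"F riser",np.round([c*f[0]+s*f[1],-s*f[0]+c*f[1],f[2]],1),"w",round(o["grip_width"],4),"rot",R.from_matrix(M.T@D).as_rotvec().round(4))
if len(sys.argv)>3:
    x,y,z=[float(a)/1e3 for a in sys.argv[1:4]]
    T=np.r_[hole+[c*x-s*y,s*x+c*y],z];print("tool delta mm",(1e3*(M.T@(T-o["eef_pos"]))).round(2))
E
python3 -m handwheel '[{"delta_pos":[0,0,0],"rotation":[0,0,0],"grip":0},{"delta_pos":[0,0,0],"rotation":[0,0,0],"grip":0},{"delta_pos":[0,0,-0.008],"rotation":[0,0,0],"grip":0},{"delta_pos":[0,0,-0.03],"rotation":[0,0,0],"grip":0},{"delta_pos":[0,0,-0.03],"rotation":[0,0,0],"grip":0}]' 100
python3 -m handwheel '[{"delta_pos":[0,0,-0.03],"rotation":[0,0,0],"grip":0},{"delta_pos":[0,0,-0.016],"rotation":[0,0,0],"grip":0},{"delta_pos":[0,0,0],"rotation":[0,0,0],"grip":0},{"delta_pos":[0,0,0],"rotation":[0,0,0],"grip":0},{"delta_pos":[0,0,0],"rotation":[0,0,0],"grip":0}]'
python3 rf.py -72 -18 250
python3 - <<'E'
from h import *
s=cam("scene");crop(s,90,150,240,340,4,"g3.png")
E
```

```text
time: 5.03
eef_pos: [0.4885, -0.3466, 0.204]
tool_rot: [-0.053, -3.138, -0.003]
force: [0.7, -0.2, -1.0]
grip_width: 0.0138
time: 5.45
eef_pos: [0.4886, -0.3464, 0.2493]
tool_rot: [-0.053, -3.139, -0.002]
force: [-0.1, 0.7, -1.7]
grip_width: 0.0134
t 5.45 riser-frame mm [ -37.63 -306.85  249.33] F riser [-0.2  0.7 -1.7] w 0.0134 rot [ 0.0013 -0.002  -0.0006]
tool delta mm [ 3.4530e+01  2.8883e+02 -2.2000e-01]
```

View pics/g3.png

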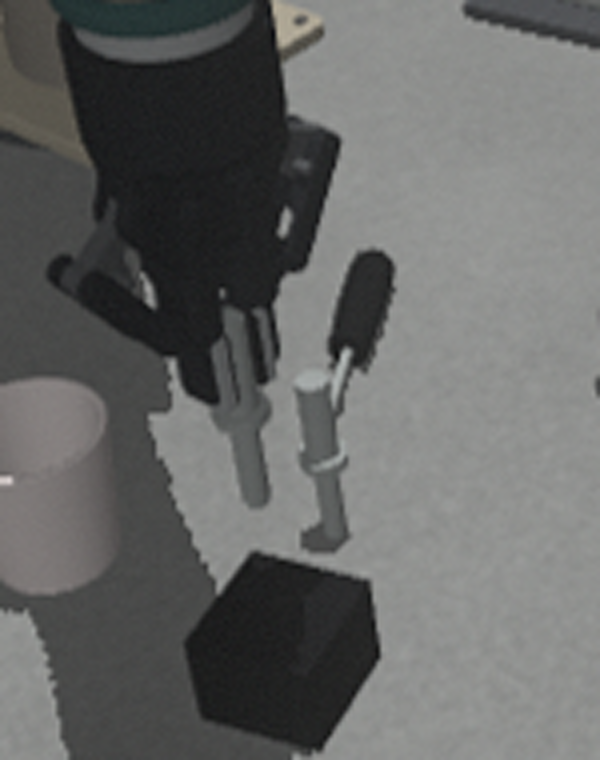

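```bash

python3 -m handwheel '[{"delta_pos":[0.0044,0.036,0],"rotation":[0,0,0],"grip":0},{"delta_pos":[0.0044,0.036,0],"rotation":[0,0,0],"grip":0},{"delta_pos":[0.0044,0.036,0],"rotation":[0,0,0],"grip":0},{"delta_pos":[0.0044,0.036,0],"rotation":[0,0,0],"grip":0},{"delta_pos":[0.0044,0.036,0],"rotation":[0,0,0],"grip":0}]'
python3 -m handwheel '[{"delta_pos":[0.0044,0.036,0],"rotation":[0,0,0],"grip":0},{"delta_pos":[0.0044,0.036,0],"rotation":[0,0,0],"grip":0},{"delta_pos":[0.0044,0.036,0],"rotation":[0,0,0],"grip":0},{"delta_pos":[0,0,0.02],"rotation":[0,0,0],"grip":0},{"delta_pos":[0,0,0],"rotation":[0,0,0],"grip":0}]'
python3 -m handwheel '[{"delta_pos":[0,0,0],"rotation":[0,0,0],"grip":0},{"delta_pos":[0,0,0],"rotation":[0,0,0],"grip":0},{"delta_pos":[0,0,0],"rotation":[0,0,0],"grip":0},{"delta_pos":[0,0,0],"rotation":[0,0,0],"grip":0},{"delta_pos":[0,0,0],"rotation":[0,0,0],"grip":0}]'
python3 rf.py -72 -18 152.4
python3 - <<'E'
from h import *
s=cam("scene");crop(s,190,150,340,270,5,"g4.png")
E
```

```text
time: 5.92
eef_pos: [0.4722, -0.1646, 0.249]
tool_rot: [-0.054, -3.138, -0.002]
force: [1.2, 1.4, -1.4]
grip_width: 0.0136
time: 6.33
eef_pos: [0.4619, -0.055, 0.2276]
tool_rot: [-0.044, -3.135, -0.002]
force: [-0.8, -1.4, -2.3]
grip_width: 0.0139
time: 6.75
eef_pos: [0.4641, -0.0589, 0.2307]
tool_rot: [0.056, 3.14, -0.0]
force: [0.1, 0.0, -1.7]
grip_width: 0.0141
t 6.75 riser-frame mm [-71.64 -20.34 230.75] F riser [ 0.1  0.  -1.7] w 0.0141 rot [-0.0002  0.0008 -0.0025]
tool delta mm [ 0.42  2.35 78.35]
```

View pics/g4.png

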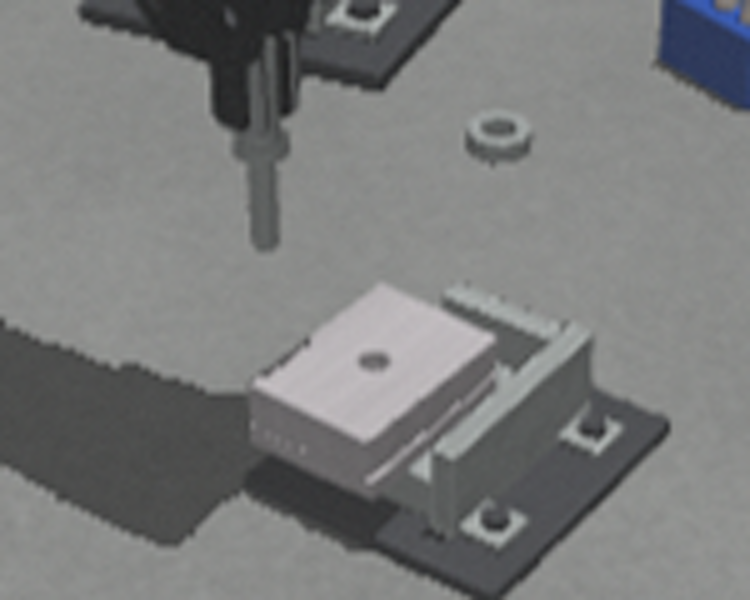

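```bash

python3 -m handwheel '[{"delta_pos":[0,0.0023,0.02],"rotation":[0,0,-0.0025],"grip":0},{"delta_pos":[0,0,0.02],"rotation":[0,0,0],"grip":0},{"delta_pos":[0,0,0.02],"rotation":[0,0,0],"grip":0},{"delta_pos":[0,0,0.018],"rotation":[0,0,0],"grip":0},{"delta_pos":[0,0,0],"rotation":[0,0,0],"grip":0}]'
python3 -m handwheel '[{"delta_pos":[0,0,0],"rotation":[0,0,0],"grip":0},{"delta_pos":[0,0,0],"rotation":[0,0,0],"grip":0},{"delta_pos":[0,0,0],"rotation":[0,0,0],"grip":0},{"delta_pos":[0,0,0],"rotation":[0,0,0],"grip":0},{"delta_pos":[-0.004,0,0],"rotation":[0,0,0],"grip":0}]'
python3 rf.py -72 -18 152.4
python3 - <<'E'
from h import *
s=cam("scene");crop(s,190,150,340,270,5,"g5.png")
E
```

```text
time: 7.22
eef_pos: [0.4625, -0.0558, 0.1501]
tool_rot: [-0.05, -3.136, -0.001]
force: [-0.4, -0.5, -1.9]
grip_width: 0.0134
time: 7.63
eef_pos: [0.4676, -0.0558, 0.1532]
tool_rot: [0.049, 3.141, 0.0]
force: [0.3, -0.3, -1.8]
grip_width: 0.0138
t 7.63 riser-frame mm [-68.22 -17.14 153.17] F riser [ 0.3 -0.3 -1.8] w 0.0138 rot [0.     0.0001 0.0017]
tool delta mm [ 3.78 -0.85  0.77]
```

View pics/g5.png

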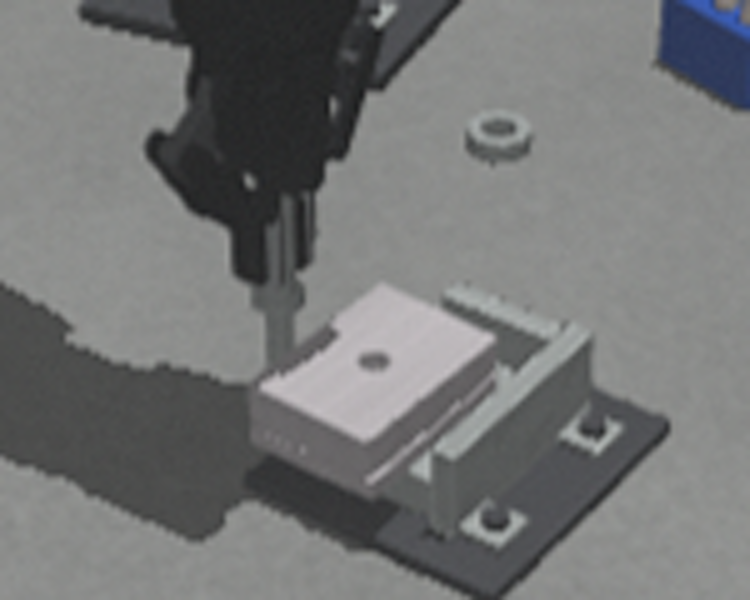

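```bash

python3 -m handwheel '[{"delta_pos":[-0.002,0,0],"rotation":[0,0,0],"grip":0},{"delta_pos":[-0.002,0,0],"rotation":[0,0,0],"grip":0},{"delta_pos":[-0.002,0,0],"rotation":[0,0,0],"grip":0},{"delta_pos":[-0.002,0,0],"rotation":[0,0,0],"grip":0},{"delta_pos":[-0.002,0,0],"rotation":[0,0,0],"grip":0}]'
python3 rf.py
python3 -m handwheel '[{"delta_pos":[-0.001,0,0],"rotation":[0,0,0],"grip":0},{"delta_pos":[-0.001,0,0],"rotation":[0,0,0],"grip":0},{"delta_pos":[-0.001,0,0],"rotation":[0,0,0],"grip":0},{"delta_pos":[-0.001,0,0],"rotation":[0,0,0],"grip":0},{"delta_pos":[-0.001,0,0],"rotation":[0,0,0],"grip":0}]'
python3 rf.py
python3 -m handwheel '[{"delta_pos":[-0.001,0,0],"rotation":[0,0,0],"grip":0},{"delta_pos":[-0.001,0,0],"rotation":[0,0,0],"grip":0},{"delta_pos":[-0.001,0,0],"rotation":[0,0,0],"grip":0},{"delta_pos":[-0.001,0,0],"rotation":[0,0,0],"grip":0},{"delta_pos":[-0.001,0,0],"rotation":[0,0,0],"grip":0}]'
python3 rf.py
```

```text
time: 8.1
eef_pos: [0.4782, -0.0561, 0.1523]
tool_rot: [-0.049, -3.141, -0.0]
force: [0.5, 0.5, -2.2]
grip_width: 0.0137
t 8.1 riser-frame mm [-57.67 -17.08 152.33] F riser [ 0.4  0.5 -2.2] w 0.0137 rot [ 0.     -0.0001  0.0018]
time: 8.52
eef_pos: [0.4825, -0.0563, 0.1522]
tool_rot: [-0.049, -3.14, -0.0]
force: [-1.8, -0.5, -1.7]
grip_width: 0.0136
t 8.52 riser-frame mm [-53.36 -17.05 152.23] F riser [-1.8 -0.6 -1.7] w 0.0136 rot [ 0.0001 -0.0013  0.0018]
time: 8.93
eef_pos: [0.488, -0.0565, 0.1523]
tool_rot: [-0.049, -3.141, -0.0]
force: [-1.4, -0.9, -1.8]
grip_width: 0.0135
t 8.93 riser-frame mm [-47.83 -17.08 152.32] F riser [-1.4 -0.9 -1.8] w 0.0135 rot [ 0.     -0.0002  0.0018]
```

```bash

python3 -m handwheel '[{"delta_pos":[-0.001,0,0],"rotation":[0,0,0],"grip":0},{"delta_pos":[-0.001,0,0],"rotation":[0,0,0],"grip":0},{"delta_pos":[-0.001,0,0],"rotation":[0,0,0],"grip":0},{"delta_pos":[-0.001,0,0],"rotation":[0,0,0],"grip":0},{"delta_pos":[0,0,0],"rotation":[0,0,0],"grip":0}]'
python3 rf.py
python3 -m handwheel '[{"delta_pos":[-0.0005,0,0],"rotation":[0,0,0],"grip":0},{"delta_pos":[-0.0005,0,0],"rotation":[0,0,0],"grip":0},{"delta_pos":[-0.0005,0,0],"rotation":[0,0,0],"grip":0},{"delta_pos":[-0.0005,0,0],"rotation":[0,0,0],"grip":0},{"delta_pos":[0,0,0],"rotation":[0,0,0],"grip":0}]'
python3 rf.py
python3 - <<'E'
from h import *
t=cam("top");s=cam("scene");crop(s,190,150,340,270,5,"g6.png");crop(t,265,155,345,215,10,"g6t.png")
E
```

```text
time: 9.35
eef_pos: [0.4923, -0.0566, 0.1524]
tool_rot: [0.049, 3.141, -0.0]
force: [-1.1, -0.3, -2.3]
grip_width: 0.0137
t 9.35 riser-frame mm [-43.54 -17.05 152.39] F riser [-1.1 -0.3 -2.3] w 0.0137 rot [0.     0.0005 0.0018]
time: 9.77
eef_pos: [0.4941, -0.0566, 0.1524]
tool_rot: [0.049, 3.141, -0.0]
force: [-1.9, -0.6, -1.8]
grip_width: 0.0137
t 9.77 riser-frame mm [-41.71 -17.06 152.4 ] F riser [-1.9 -0.7 -1.8] w 0.0137 rot [0.     0.0002 0.0019]
```

View pics/g6.png

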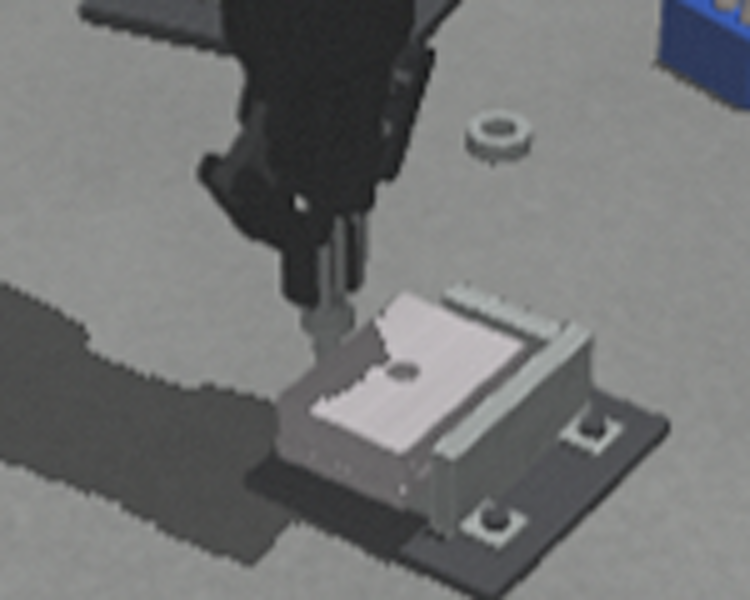

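```bash

python3 -m handwheel '[{"delta_pos":[-0.0005,0,0],"rotation":[0,0,0],"grip":0},{"delta_pos":[-0.0005,0,0],"rotation":[0,0,0],"grip":0},{"delta_pos":[-0.0005,0,0],"rotation":[0,0,0],"grip":0},{"delta_pos":[0,0,0],"rotation":[0,0,0],"grip":0},{"delta_pos":[0,0,0],"rotation":[0,0,0],"grip":0}]'
python3 rf.py
python3 -m handwheel '[{"delta_pos":[-0.0005,0,0],"rotation":[0,0,0],"grip":0},{"delta_pos":[-0.0005,0,0],"rotation":[0,0,0],"grip":0},{"delta_pos":[0,0,0],"rotation":[0,0,0],"grip":0},{"delta_pos":[0,0,0],"rotation":[0,0,0],"grip":0},{"delta_pos":[0,0,0],"rotation":[0,0,0],"grip":0}]'
python3 rf.py
```

```text
time: 10.28
eef_pos: [0.4956, -0.0567, 0.1524]
tool_rot: [0.049, 3.141, 0.0]
force: [-1.4, -0.7, -1.8]
grip_width: 0.0139
t 10.28 riser-frame mm [-40.25 -17.02 152.37] F riser [-1.3 -0.8 -1.8] w 0.0139 rot [0.     0.0002 0.0019]
time: 10.7
eef_pos: [0.4966, -0.0567, 0.1524]
tool_rot: [0.049, 3.141, 0.0]
force: [-1.1, 0.2, -1.6]
grip_width: 0.0137
t 10.7 riser-frame mm [-39.26 -17.06 152.39] F riser [-1.1  0.1 -1.6] w 0.0137 rot [0.     0.0002 0.0018]
```

```bash

python3 -m handwheel '[{"delta_pos":[-0.0005,0,0],"rotation":[0,0,0],"grip":0},{"delta_pos":[-0.0005,0,0],"rotation":[0,0,0],"grip":0},{"delta_pos":[0,0,0],"rotation":[0,0,0],"grip":0},{"delta_pos":[0,0,0],"rotation":[0,0,0],"grip":0},{"delta_pos":[0,0,0],"rotation":[0,0,0],"grip":0}]'
python3 rf.py
```

```text
time: 11.12
eef_pos: [0.4971, -0.0567, 0.1523]
tool_rot: [-0.049, -3.14, -0.0]
force: [-3.0, 0.3, -1.1]
grip_width: 0.0139
t 11.12 riser-frame mm [-38.69 -17.02 152.31] F riser [-3.   0.2 -1.1] w 0.0139 rot [ 0.     -0.0007  0.0019]
```

```bash

python3 -m handwheel '[{"delta_pos":[-0.0005,0,0],"rotation":[0,0,0],"grip":0},{"delta_pos":[0,0,0],"rotation":[0,0,0],"grip":0},{"delta_pos":[0,0,0],"rotation":[0,0,0],"grip":0},{"delta_pos":[0,0,0],"rotation":[0,0,0],"grip":0},{"delta_pos":[0,0,0],"rotation":[0,0,0],"grip":0}]'
python3 rf.py
```

```text
time: 11.53
eef_pos: [0.4975, -0.0567, 0.1523]
tool_rot: [-0.049, -3.14, -0.0]
force: [-5.0, 0.4, -0.7]
grip_width: 0.0139
t 11.53 riser-frame mm [-38.37 -16.95 152.27] F riser [-5.   0.2 -0.7] w 0.0139 rot [ 0.0002 -0.0012  0.0019]
```

```bash

python3 -m handwheel '[{"delta_pos":[-0.0005,0,0],"rotation":[0,0,0],"grip":0},{"delta_pos":[0,0,0],"rotation":[0,0,0],"grip":0},{"delta_pos":[0,0,0],"rotation":[0,0,0],"grip":0},{"delta_pos":[0,0,0],"rotation":[0,0,0],"grip":0},{"delta_pos":[0,0,0],"rotation":[0,0,0],"grip":0}]'
python3 rf.py
```

```text
time: 11.95
eef_pos: [0.4978, -0.0565, 0.1522]
tool_rot: [-0.049, -3.14, -0.001]
force: [-4.8, 1.6, 0.6]
grip_width: 0.0137
t 11.95 riser-frame mm [-38.05 -16.81 152.19] F riser [-4.8  1.4  0.6] w 0.0137 rot [ 0.0003 -0.0017  0.0021]
```

```bash

python3 -m handwheel '[{"delta_pos":[-0.0005,0,0],"rotation":[0,0,0],"grip":0},{"delta_pos":[0,0,0],"rotation":[0,0,0],"grip":0},{"delta_pos":[0,0,0],"rotation":[0,0,0],"grip":0},{"delta_pos":[0,0,0],"rotation":[0,0,0],"grip":0},{"delta_pos":[0,0,0],"rotation":[0,0,0],"grip":0}]'
python3 rf.py;python3 - <<'E'
from h import *
t=cam("top");s=cam("scene");crop(s,190,150,340,270,5,"g7.png");crop(t,265,155,345,215,10,"g7t.png")
E
```

```text
time: 12.37
eef_pos: [0.498, -0.0565, 0.1522]
tool_rot: [-0.049, -3.139, -0.001]
force: [-4.7, 1.4, 0.7]
grip_width: 0.0139
t 12.37 riser-frame mm [-37.83 -16.8  152.16] F riser [-4.7  1.2  0.7] w 0.0139 rot [ 0.0004 -0.0023  0.002 ]
```

View pics/g7.png

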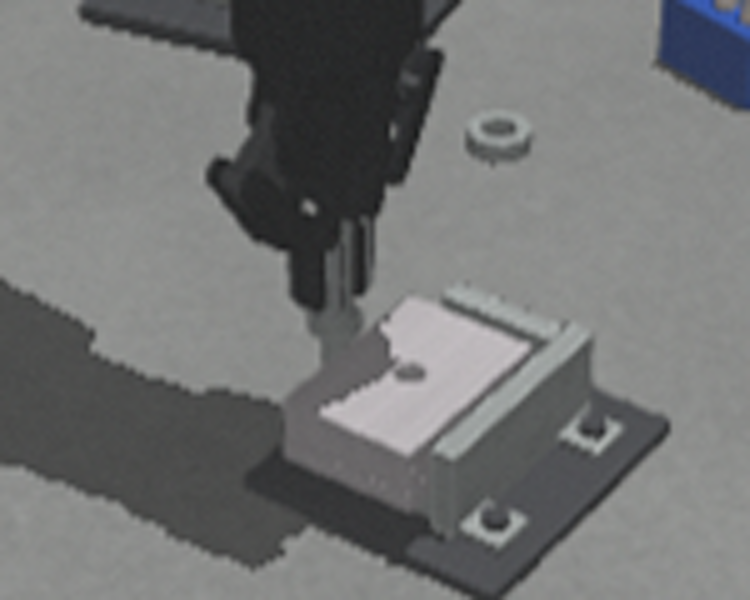

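View pics/g7t.png

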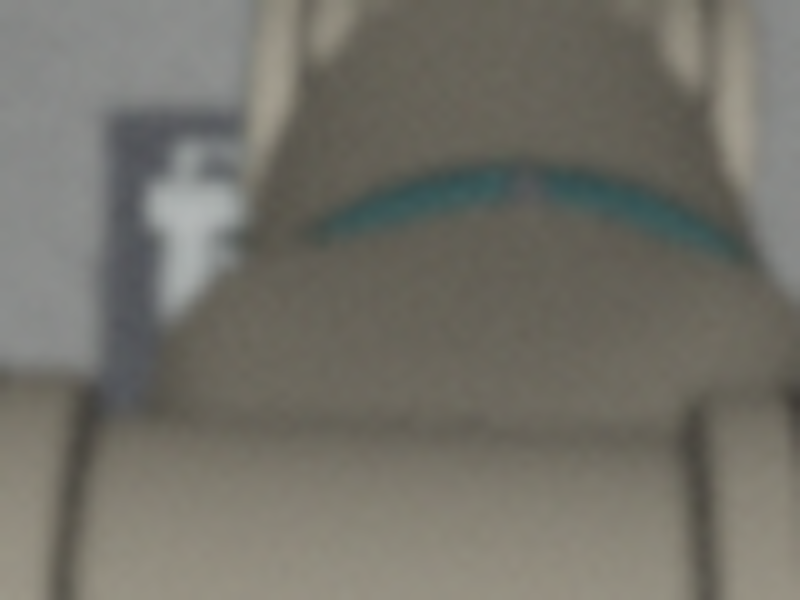

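```bash

python3 -m handwheel '[{"delta_pos":[0.012,0,0],"rotation":[0,0,0],"grip":0},{"delta_pos":[0.012,0,0],"rotation":[0,0,0],"grip":0},{"delta_pos":[0,-0.022,0],"rotation":[0,0,0],"grip":0},{"delta_pos":[0,-0.024,0],"rotation":[0,0,0],"grip":0},{"delta_pos":[0,-0.024,0],"rotation":[0,0,0],"grip":0}]'
python3 -m handwheel '[{"delta_pos":[0,0,0],"rotation":[0,0,0],"grip":0},{"delta_pos":[0,0,0],"rotation":[0,0,0],"grip":0},{"delta_pos":[0,0,0],"rotation":[0,0,0],"grip":0},{"delta_pos":[0,0,0],"rotation":[0,0,0],"grip":0},{"delta_pos":[0,0,0],"rotation":[0,0,0],"grip":0}]'
python3 rf.py 0 -86 152.4;python3 - <<'E'
from h import *
t=cam("top");s=cam("scene");crop(s,190,150,340,270,5,"g8.png");crop(t,265,155,345,215,10,"g8t.png")
E
```

```text
time: 12.88
eef_pos: [0.4755, -0.1269, 0.153]
tool_rot: [0.046, 3.135, -0.002]
force: [1.3, -1.1, -1.3]
grip_width: 0.0136
time: 13.3
eef_pos: [0.4735, -0.1249, 0.1525]
tool_rot: [0.046, 3.14, 0.001]
force: [-0.2, -1.2, -1.2]
grip_width: 0.0136
t 13.3 riser-frame mm [-60.08 -85.95 152.45] F riser [-0.2 -1.2 -1.2] w 0.0136 rot [0.0004 0.0012 0.0038]
tool delta mm [-60.08  -0.28   0.12]
```

View pics/g8.png

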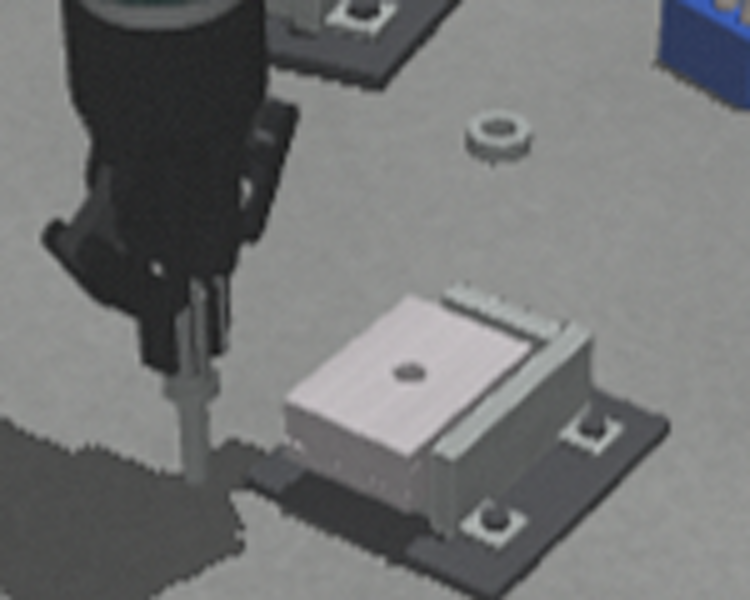

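View pics/g8t.png

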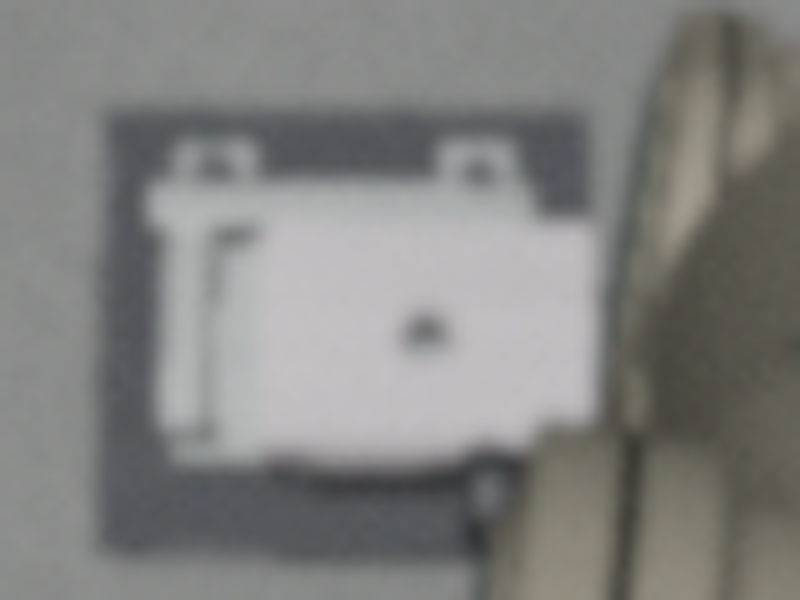

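```bash

python3 -m handwheel '[{"delta_pos":[-0.02,0,0],"rotation":[0,0.001,0.0038],"grip":0},{"delta_pos":[-0.02,0,0],"rotation":[0,0,0],"grip":0},{"delta_pos":[-0.02,0,0],"rotation":[0,0,0],"grip":0},{"delta_pos":[0,0,0],"rotation":[0,0,0],"grip":0},{"delta_pos":[0,0,0],"rotation":[0,0,0],"grip":0}]'
python3 -m handwheel '[{"delta_pos":[0,0.002,0],"rotation":[0,0,0],"grip":0},{"delta_pos":[0,0.002,0],"rotation":[0,0,0],"grip":0},{"delta_pos":[0,0.002,0],"rotation":[0,0,0],"grip":0},{"delta_pos":[0,0.002,0],"rotation":[0,0,0],"grip":0},{"delta_pos":[0,0.002,0],"rotation":[0,0,0],"grip":0}]'
python3 rf.py
python3 -m handwheel '[{"delta_pos":[0,0.0015,0],"rotation":[0,0,0],"grip":0},{"delta_pos":[0,0.0015,0],"rotation":[0,0,0],"grip":0},{"delta_pos":[0,0.0015,0],"rotation":[0,0,0],"grip":0},{"delta_pos":[0,0.0015,0],"rotation":[0,0,0],"grip":0},{"delta_pos":[0,0.0015,0],"rotation":[0,0,0],"grip":0}]'
python3 rf.py
python3 -m handwheel '[{"delta_pos":[0,0.001,0],"rotation":[0,0,0],"grip":0},{"delta_pos":[0,0.001,0],"rotation":[0,0,0],"grip":0},{"delta_pos":[0,0.001,0],"rotation":[0,0,0],"grip":0},{"delta_pos":[0,0.001,0],"rotation":[0,0,0],"grip":0},{"delta_pos":[0,0.001,0],"rotation":[0,0,0],"grip":0}]'
python3 rf.py
```

```text
time: 13.82
eef_pos: [0.5336, -0.1273, 0.1522]
tool_rot: [-0.053, -3.141, -0.0]
force: [-0.2, 1.0, -1.3]
grip_width: 0.0136
time: 14.23
eef_pos: [0.5328, -0.1177, 0.1524]
tool_rot: [-0.055, -3.14, -0.0]
force: [-0.1, 0.4, -1.8]
grip_width: 0.0138
t 14.23 riser-frame mm [ -1.07 -76.82 152.39] F riser [-0.1  0.4 -1.8] w 0.0138 rot [ 0.0001 -0.0013 -0.0019]
time: 14.65
eef_pos: [0.5334, -0.1104, 0.1523]
tool_rot: [-0.055, -3.14, -0.0]
force: [-0.8, 0.1, -1.5]
grip_width: 0.0136
t 14.65 riser-frame mm [ -0.71 -69.51 152.34] F riser [-0.8  0.1 -1.5] w 0.0136 rot [-0.    -0.001 -0.002]
time: 15.07
eef_pos: [0.5334, -0.1059, 0.1523]
tool_rot: [-0.056, -3.14, 0.001]
force: [-0.3, -2.5, -1.7]
grip_width: 0.0138
t 15.07 riser-frame mm [ -0.81 -64.97 152.31] F riser [-0.2 -2.5 -1.7] w 0.0138 rot [-0.0004 -0.0012 -0.0024]
```

```bash

python3 -m handwheel '[{"delta_pos":[0,0.001,0],"rotation":[0,0,0],"grip":0},{"delta_pos":[0,0.001,0],"rotation":[0,0,0],"grip":0},{"delta_pos":[0,0.001,0],"rotation":[0,0,0],"grip":0},{"delta_pos":[0,0.001,0],"rotation":[0,0,0],"grip":0},{"delta_pos":[0,0.001,0],"rotation":[0,0,0],"grip":0}]'
python3 rf.py
python3 -m handwheel '[{"delta_pos":[0,0.001,0],"rotation":[0,0,0],"grip":0},{"delta_pos":[0,0.001,0],"rotation":[0,0,0],"grip":0},{"delta_pos":[0,0.001,0],"rotation":[0,0,0],"grip":0},{"delta_pos":[0,0.001,0],"rotation":[0,0,0],"grip":0},{"delta_pos":[0,0,0],"rotation":[0,0,0],"grip":0}]'
python3 rf.py
```

```text
time: 15.48
eef_pos: [0.5336, -0.1005, 0.1523]
tool_rot: [-0.055, -3.14, 0.0]
force: [-0.5, -2.1, -1.6]
grip_width: 0.0141
t 15.48 riser-frame mm [ -0.85 -59.58 152.31] F riser [-0.4 -2.1 -1.6] w 0.0141 rot [-0.     -0.0014 -0.002 ]
time: 15.9
eef_pos: [0.5339, -0.0963, 0.1523]
tool_rot: [-0.055, -3.14, -0.0]
force: [-0.3, -0.8, -1.2]
grip_width: 0.0143
t 15.9 riser-frame mm [ -0.66 -55.33 152.32] F riser [-0.3 -0.8 -1.2] w 0.0143 rot [ 0.0002 -0.001  -0.0016]
```

```bash

python3 -m handwheel '[{"delta_pos":[0,0.0005,0],"rotation":[0,0,0],"grip":0},{"delta_pos":[0,0.0005,0],"rotation":[0,0,0],"grip":0},{"delta_pos":[0,0.0005,0],"rotation":[0,0,0],"grip":0},{"delta_pos":[0,0,0],"rotation":[0,0,0],"grip":0},{"delta_pos":[0,0,0],"rotation":[0,0,0],"grip":0}]'
python3 rf.py;python3 -m handwheel '[{"delta_pos":[0,0.0005,0],"rotation":[0,0,0],"grip":0},{"delta_pos":[0,0.0005,0],"rotation":[0,0,0],"grip":0},{"delta_pos":[0,0,0],"rotation":[0,0,0],"grip":0},{"delta_pos":[0,0,0],"rotation":[0,0,0],"grip":0},{"delta_pos":[0,0,0],"rotation":[0,0,0],"grip":0}]'
python3 rf.py
```

```text
time: 16.32
eef_pos: [0.5339, -0.0951, 0.1523]
tool_rot: [-0.055, -3.14, 0.0]
force: [-0.5, -2.2, -1.6]
grip_width: 0.0138
t 16.32 riser-frame mm [ -0.68 -54.21 152.31] F riser [-0.4 -2.2 -1.6] w 0.0138 rot [-0.0001 -0.001  -0.0021]
time: 16.73
eef_pos: [0.5339, -0.0941, 0.1523]
tool_rot: [-0.055, -3.14, -0.0]
force: [-1.0, -3.5, -0.8]
grip_width: 0.0138
t 16.73 riser-frame mm [ -0.68 -53.15 152.34] F riser [-0.8 -3.5 -0.8] w 0.0138 rot [-0.    -0.001 -0.002]
```

```bash

python3 -m handwheel '[{"delta_pos":[0,0.0005,0],"rotation":[0,0,0],"grip":0},{"delta_pos":[0,0.0005,0],"rotation":[0,0,0],"grip":0},{"delta_pos":[0,0,0],"rotation":[0,0,0],"grip":0},{"delta_pos":[0,0,0],"rotation":[0,0,0],"grip":0},{"delta_pos":[0,0,0],"rotation":[0,0,0],"grip":0}]'
python3 rf.py;python3 -m handwheel '[{"delta_pos":[0,0.0005,0],"rotation":[0,0,0],"grip":0},{"delta_pos":[0,0,0],"rotation":[0,0,0],"grip":0},{"delta_pos":[0,0,0],"rotation":[0,0,0],"grip":0},{"delta_pos":[0,0,0],"rotation":[0,0,0],"grip":0},{"delta_pos":[0,0,0],"rotation":[0,0,0],"grip":0}]'
python3 rf.py
```

```text
time: 17.15
eef_pos: [0.5339, -0.0935, 0.1523]
tool_rot: [-0.056, -3.14, 0.001]
force: [-0.8, -5.9, -2.5]
grip_width: 0.0137
t 17.15 riser-frame mm [ -0.73 -52.61 152.34] F riser [-0.6 -5.9 -2.5] w 0.0137 rot [-0.0006 -0.0011 -0.0023]
time: 17.57
eef_pos: [0.5338, -0.0933, 0.1524]
tool_rot: [-0.056, -3.14, 0.001]
force: [-1.5, -5.1, -1.7]
grip_width: 0.0139
t 17.57 riser-frame mm [ -0.81 -52.42 152.35] F riser [-1.3 -5.1 -1.7] w 0.0139 rot [-0.0009 -0.0012 -0.0026]
```

```bash

python3 -m handwheel '[{"delta_pos":[0,0.0005,0],"rotation":[0,0,0],"grip":0},{"delta_pos":[0,0,0],"rotation":[0,0,0],"grip":0},{"delta_pos":[0,0,0],"rotation":[0,0,0],"grip":0},{"delta_pos":[0,0,0],"rotation":[0,0,0],"grip":0},{"delta_pos":[0,0,0],"rotation":[0,0,0],"grip":0}]'
python3 rf.py;python3 - <<'E'
from h import *
t=cam("top");s=cam("scene");crop(s,190,150,340,270,5,"g9.png");crop(t,265,155,345,215,10,"g9t.png")
E
```

```text
time: 17.98
eef_pos: [0.5338, -0.0932, 0.1523]
tool_rot: [-0.056, -3.14, 0.002]
force: [-0.8, -5.7, -1.0]
grip_width: 0.0139
t 17.98 riser-frame mm [ -0.84 -52.31 152.34] F riser [-0.6 -5.7 -1. ] w 0.0139 rot [-0.0014 -0.0012 -0.0028]
```

View pics/g9.png

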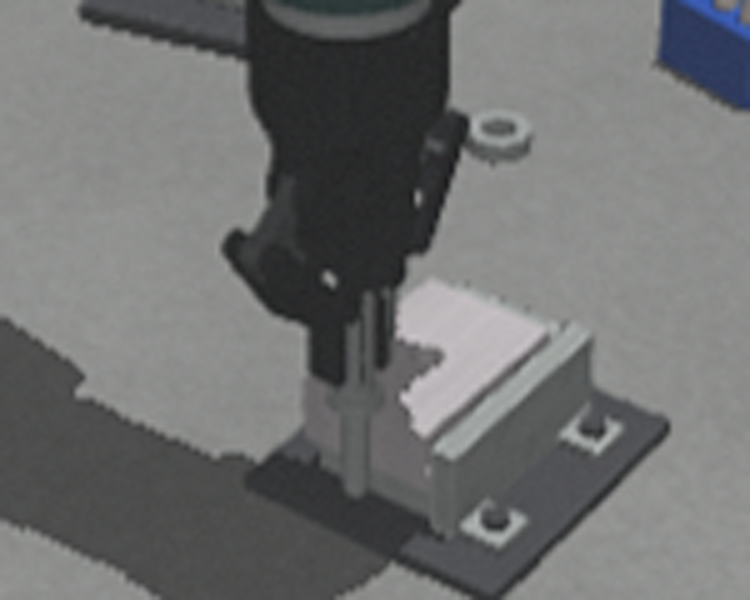

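```bash

python3 -m handwheel '[{"delta_pos":[0,-0.01,0],"rotation":[0,0,0],"grip":0},{"delta_pos":[0,-0.012,0],"rotation":[0,0,0],"grip":0},{"delta_pos":[0.02,0,0],"rotation":[0,0,0],"grip":0},{"delta_pos":[0.02,0,0],"rotation":[0,0,0],"grip":0},{"delta_pos":[0.012,0,0],"rotation":[0,0,0],"grip":0}]'
python3 -m handwheel '[{"delta_pos":[0,0.024,0],"rotation":[0,0,0],"grip":0},{"delta_pos":[0,0.024,0],"rotation":[0,0,0],"grip":0},{"delta_pos":[0,0.024,0],"rotation":[0,0,0],"grip":0},{"delta_pos":[0,0,0],"rotation":[0,0,0],"grip":0},{"delta_pos":[0,0,0],"rotation":[0,0,0],"grip":0}]'
python3 rf.py -44 0 152.4;python3 - <<'E'
from h import *
t=cam("top");s=cam("scene");crop(s,190,150,340,270,5,"g10.png");crop(t,265,155,345,215,10,"g10t.png")
E
```

```text
time: 18.5
eef_pos: [0.4793, -0.1123, 0.1523]
tool_rot: [-0.056, -3.138, -0.002]
force: [-1.5, 0.6, -0.8]
grip_width: 0.0139
time: 18.92
eef_pos: [0.4843, -0.0386, 0.1525]
tool_rot: [-0.05, -3.141, -0.002]
force: [0.7, -0.5, -1.6]
grip_width: 0.0135
t 18.92 riser-frame mm [-52.09   0.67 152.51] F riser [ 0.7 -0.5 -1.6] w 0.0135 rot [ 0.0016 -0.0003  0.0014]
tool delta mm [-8.09 -0.69  0.1 ]
```

View pics/g10.png

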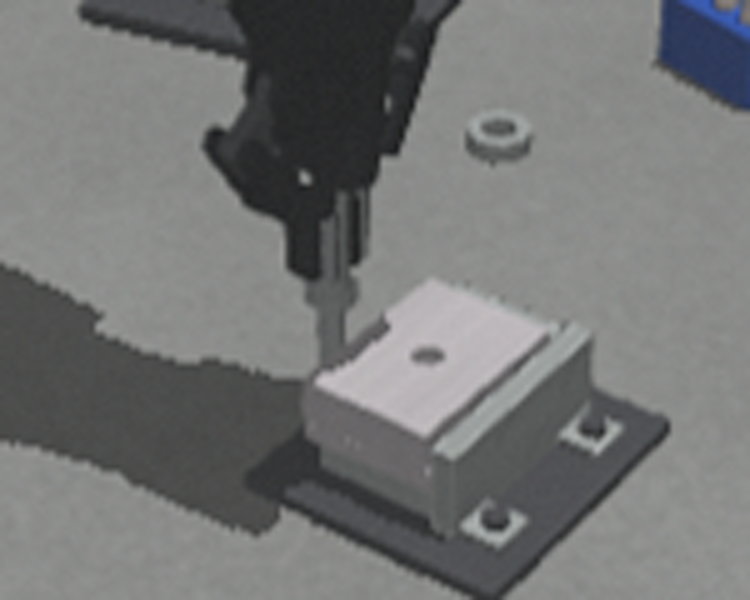

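```bash

python3 -m handwheel '[{"delta_pos":[-0.003,-0.002,0],"rotation":[0,0,0.001],"grip":0},{"delta_pos":[-0.003,-0.002,0],"rotation":[0,0,0],"grip":0},{"delta_pos":[-0.003,0,0],"rotation":[0,0,0],"grip":0},{"delta_pos":[-0.002,0,0],"rotation":[0,0,0],"grip":0},{"delta_pos":[0,0,0],"rotation":[0,0,0],"grip":0}]'
python3 rf.py
python3 -m handwheel '[{"delta_pos":[-0.0005,0,0],"rotation":[0,0,0],"grip":0},{"delta_pos":[-0.0005,0,0],"rotation":[0,0,0],"grip":0},{"delta_pos":[-0.0005,0,0],"rotation":[0,0,0],"grip":0},{"delta_pos":[0,0,0],"rotation":[0,0,0],"grip":0},{"delta_pos":[0,0,0],"rotation":[0,0,0],"grip":0}]'
python3 rf.py
python3 -m handwheel '[{"delta_pos":[-0.0005,0,0],"rotation":[0,0,0],"grip":0},{"delta_pos":[0,0,0],"rotation":[0,0,0],"grip":0},{"delta_pos":[0,0,0],"rotation":[0,0,0],"grip":0},{"delta_pos":[0,0,0],"rotation":[0,0,0],"grip":0},{"delta_pos":[0,0,0],"rotation":[0,0,0],"grip":0}]'
python3 rf.py
```

```text
time: 19.43
eef_pos: [0.4954, -0.0451, 0.1524]
tool_rot: [-0.058, -3.141, -0.0]
force: [0.3, 0.7, -2.2]
grip_width: 0.0136
t 19.43 riser-frame mm [-40.79  -5.45 152.39] F riser [ 0.3  0.8 -2.2] w 0.0136 rot [ 0.     -0.     -0.0037]
time: 19.85
eef_pos: [0.4961, -0.0446, 0.1523]
tool_rot: [-0.056, -3.14, -0.0]
force: [-1.4, -0.2, -1.9]
grip_width: 0.0134
t 19.85 riser-frame mm [-40.14  -4.97 152.34] F riser [-1.4 -0.2 -1.9] w 0.0134 rot [ 0.     -0.0011 -0.0028]
time: 20.27
eef_pos: [0.4966, -0.0447, 0.1524]
tool_rot: [-0.057, -3.14, -0.0]
force: [-0.4, -0.3, -1.6]
grip_width: 0.0136
t 20.27 riser-frame mm [-39.63  -5.02 152.36] F riser [-0.4 -0.3 -1.6] w 0.0136 rot [ 0.     -0.0011 -0.0029]
```

```bash

python3 -m handwheel '[{"delta_pos":[-0.0005,0,0],"rotation":[0,0,-0.003],"grip":0},{"delta_pos":[-0.0005,0,0],"rotation":[0,0,0],"grip":0},{"delta_pos":[0,0,0],"rotation":[0,0,0],"grip":0},{"delta_pos":[0,0,0],"rotation":[0,0,0],"grip":0},{"delta_pos":[0,0,0],"rotation":[0,0,0],"grip":0}]'
python3 rf.py
python3 -m handwheel '[{"delta_pos":[-0.0005,0,0],"rotation":[0,0,0],"grip":0},{"delta_pos":[0,0,0],"rotation":[0,0,0],"grip":0},{"delta_pos":[0,0,0],"rotation":[0,0,0],"grip":0},{"delta_pos":[0,0,0],"rotation":[0,0,0],"grip":0},{"delta_pos":[0,0,0],"rotation":[0,0,0],"grip":0}]'
python3 rf.py
```

```text
time: 20.68
eef_pos: [0.4973, -0.0448, 0.1523]
tool_rot: [-0.052, -3.139, -0.0]
force: [-0.9, -0.5, -1.0]
grip_width: 0.0139
t 20.68 riser-frame mm [-38.92  -5.09 152.3 ] F riser [-0.9 -0.5 -1. ] w 0.0139 rot [ 0.     -0.0018 -0.    ]
time: 21.1
eef_pos: [0.4978, -0.0448, 0.1523]
tool_rot: [-0.052, -3.139, 0.0]
force: [-2.5, -0.7, -2.0]
grip_width: 0.0138
t 21.1 riser-frame mm [-38.38  -5.14 152.29] F riser [-2.4 -0.8 -2. ] w 0.0138 rot [-0.0001 -0.0017 -0.    ]
```

```bash

python3 -m handwheel '[{"delta_pos":[-0.0005,0,0],"rotation":[0,0,0],"grip":0},{"delta_pos":[0,0,0],"rotation":[0,0,0],"grip":0},{"delta_pos":[0,0,0],"rotation":[0,0,0],"grip":0},{"delta_pos":[0,0,0],"rotation":[0,0,0],"grip":0},{"delta_pos":[0,0,0],"rotation":[0,0,0],"grip":0}]'
python3 rf.py
```

```text
time: 21.52
eef_pos: [0.4983, -0.0447, 0.1523]
tool_rot: [-0.052, -3.139, -0.0]
force: [-3.0, 0.3, -0.5]
grip_width: 0.0138
t 21.52 riser-frame mm [-37.94  -5.   152.29] F riser [-3.   0.2 -0.5] w 0.0138 rot [ 0.0001 -0.0018  0.0001]
```

```bash

python3 -m handwheel '[{"delta_pos":[-0.0005,0,0],"rotation":[0,0,0],"grip":0},{"delta_pos":[0,0,0],"rotation":[0,0,0],"grip":0},{"delta_pos":[0,0,0],"rotation":[0,0,0],"grip":0},{"delta_pos":[0,0,0],"rotation":[0,0,0],"grip":0},{"delta_pos":[0,0,0],"rotation":[0,0,0],"grip":0}]'
python3 rf.py
python3 -m handwheel '[{"delta_pos":[-0.0005,0,0],"rotation":[0,0,0],"grip":0},{"delta_pos":[0,0,0],"rotation":[0,0,0],"grip":0},{"delta_pos":[0,0,0],"rotation":[0,0,0],"grip":0},{"delta_pos":[0,0,0],"rotation":[0,0,0],"grip":0},{"delta_pos":[0,0,0],"rotation":[0,0,0],"grip":0}]'
python3 rf.py
```

```text
time: 21.93
eef_pos: [0.4987, -0.0447, 0.1523]
tool_rot: [-0.052, -3.139, -0.0]
force: [-4.6, 0.8, -0.6]
grip_width: 0.014
t 21.93 riser-frame mm [-37.56  -4.95 152.26] F riser [-4.6  0.7 -0.6] w 0.014 rot [ 0.0002 -0.0022  0.0002]
time: 22.35
eef_pos: [0.499, -0.0446, 0.1522]
tool_rot: [-0.052, -3.139, -0.0]
force: [-6.0, 0.9, -0.1]
grip_width: 0.0134
t 22.35 riser-frame mm [-37.26  -4.88 152.25] F riser [-6.   0.7 -0.1] w 0.0134 rot [ 0.0003 -0.0026  0.0002]
```

```bash

python3 -m handwheel '[{"delta_pos":[-0.0005,0,0],"rotation":[0,0,0],"grip":0},{"delta_pos":[0,0,0],"rotation":[0,0,0],"grip":0},{"delta_pos":[0,0,0],"rotation":[0,0,0],"grip":0},{"delta_pos":[0,0,0],"rotation":[0,0,0],"grip":0},{"delta_pos":[0,0,0],"rotation":[0,0,0],"grip":0}]'
python3 rf.py
python3 - <<'E'
from h import *
t=cam("top");s=cam("scene");crop(s,190,150,340,270,5,"g11.png");crop(t,265,155,345,215,10,"g11t.png")
E
```

```text
time: 22.77
eef_pos: [0.4992, -0.0446, 0.1522]
tool_rot: [-0.052, -3.138, -0.001]
force: [-6.1, 0.6, 0.4]
grip_width: 0.0139
t 22.77 riser-frame mm [-37.03  -4.86 152.16] F riser [-6.1  0.4  0.4] w 0.0139 rot [ 0.0003 -0.0032  0.0002]
```

View pics/g11.png

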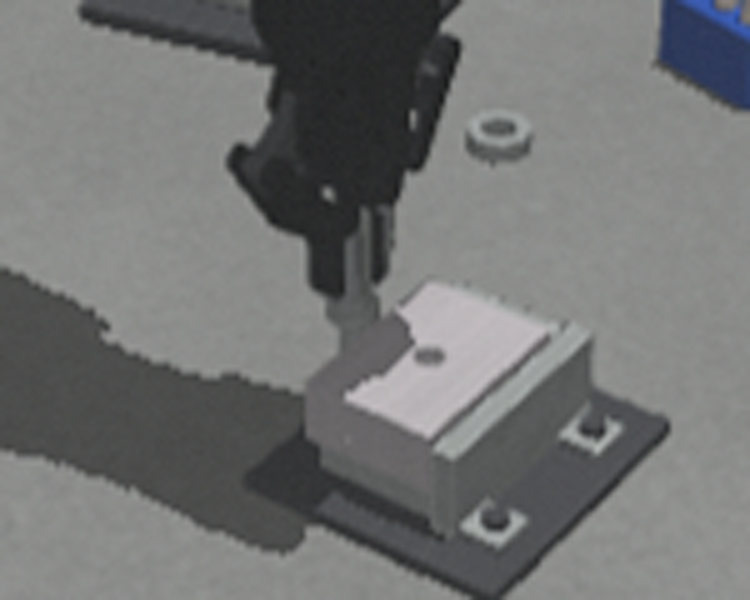

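```bash

python3 -m handwheel '[{"delta_pos":[0.01,0,0],"rotation":[0,0,0],"grip":0},{"delta_pos":[0.005,0,-0.02],"rotation":[0,0,0],"grip":0},{"delta_pos":[0,0,-0.02],"rotation":[0,0,0],"grip":0},{"delta_pos":[0,0,-0.012],"rotation":[0,0,0],"grip":0},{"delta_pos":[0,0,0],"rotation":[0,0,0],"grip":0}]'
python3 -m handwheel '[{"delta_pos":[0,0,0],"rotation":[0,0,0],"grip":0},{"delta_pos":[0,0,0],"rotation":[0,0,0],"grip":0},{"delta_pos":[0,0,0],"rotation":[0,0,0],"grip":0},{"delta_pos":[0,0,0],"rotation":[0,0,0],"grip":0},{"delta_pos":[0,0,0],"rotation":[0,0,0],"grip":0}]'
python3 rf.py 0.3 -1.8 204
python3 - <<'E'
from h import *
t=cam("top");s=cam("scene");crop(s,190,150,340,270,5,"g12.png");crop(t,265,155,345,215,10,"g12t.png")
crop(s,240,170,320,250,10,"g12z.png")
E
```

```text
time: 23.28
eef_pos: [0.4891, -0.0446, 0.2072]
tool_rot: [0.052, 3.131, -0.001]
force: [0.1, -0.5, -1.0]
grip_width: 0.0138
time: 23.7
eef_pos: [0.4851, -0.0443, 0.2037]
tool_rot: [-0.052, -3.139, -0.0]
force: [-1.0, 0.5, -1.2]
grip_width: 0.0141
t 23.7 riser-frame mm [-51.17  -5.06 203.71] F riser [-1.1  0.4 -1.2] w 0.0141 rot [ 0.     -0.0019  0.    ]
tool delta mm [-51.47   3.26  -0.39]
```

View pics/g12.png

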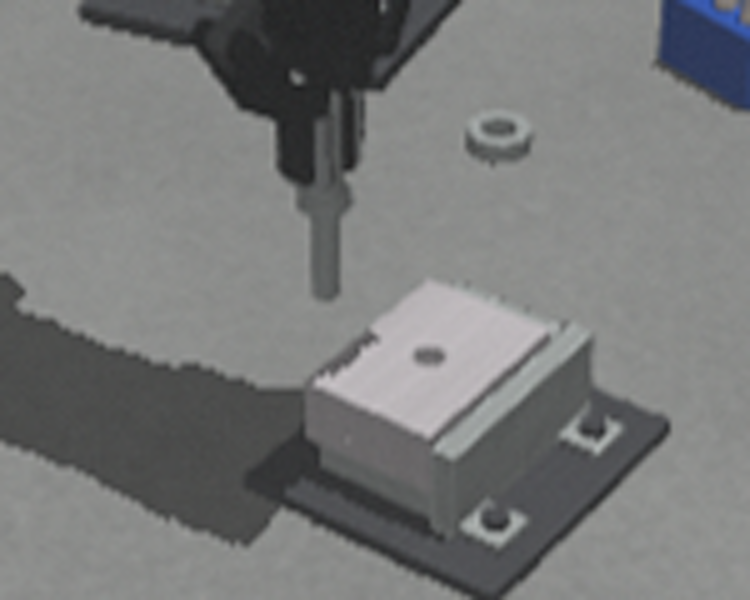

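View pics/g12z.png

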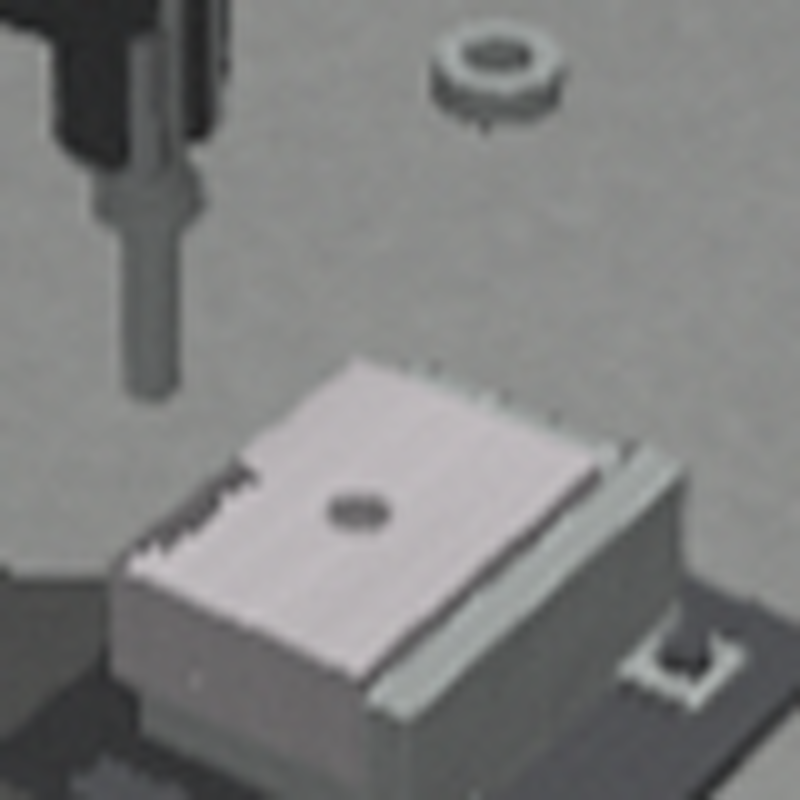

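View pics/g12t.png

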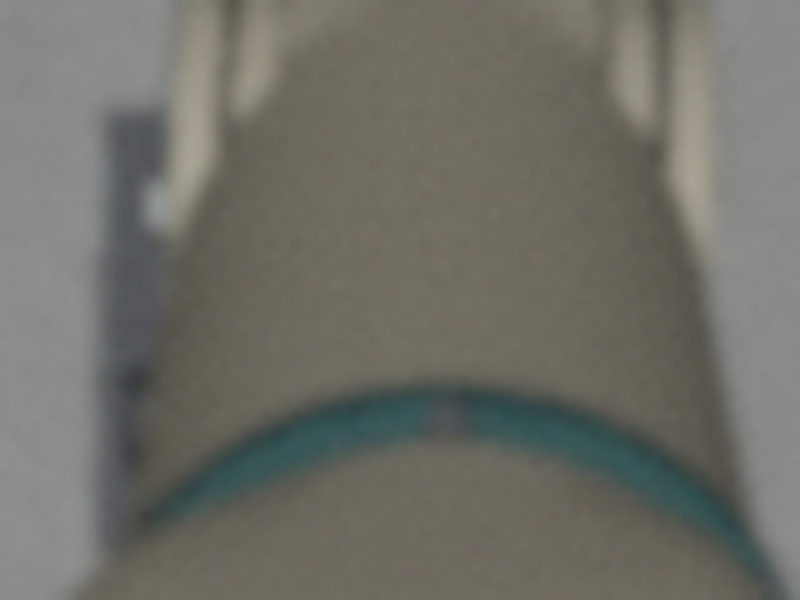

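```bash
cat > pin.py <<'E'
from h import *
import sys
p=np.load("p.npy");yaw=p[2];c,s_=np.cos(yaw),np.sin(yaw);hole=np.array([0.53638,-0.04098])
o=arm.get_obs();d=cam("scene")
g=cv2.cvtColor(d["frame"],cv2.COLOR_RGB2GRAY).astype(float)
z0=o["eef_pos"][2]-.1344  # pin lower end
T=o["eef_pos"][:2]
for h in (8,14,20,26,32,38):
    a=proj(d,[T[0],T[1],z0+h/1e3])[0];v=int(round(a[1]))
    row=cv2.resize(g[v:v+1,int(a[0])-12:int(a[0])+13],None,fx=10,fy=1,interpolation=cv2.INTER_CUBIC)[0]
    dg=np.diff(cv2.GaussianBlur(row[None],(0,0),4)[0]);n=len(dg)//2
    L=np.argmin(dg[:n]);Rr=n+np.argmax(dg[n:]);f=lambda i:int(a[0])-12+(i+1)/10-.5
    # expected centre at row v
    hh=z0+h/1e3; b=proj(d,[T[0],T[1],hh])[0]
    print(h,"v",v,"edges",round(f(L),2),round(f(Rr),2),"mid-exp",round((f(L)+f(Rr))/2-b[0],2))
E
python3 pin.py
python3 - <<'E'
from h import *
d=cam("scene");p=np.load("p.npy");yaw=p[2];c,s=np.cos(yaw),np.sin(yaw);hole=np.array([0.53638,-0.04098])
q=ray(d,275.3-p[7]*0,220.75,.058)[:2]-hole;print("hole in riser frame",c*q[0]+s*q[1],-s*q[0]+c*q[1])
E
```

```text
8 v 206 edges 251.9 257.6 mid-exp -0.04
14 v 204 edges 251.6 257.5 mid-exp -0.18
20 v 201 edges 251.6 257.5 mid-exp -0.12
26 v 199 edges 251.6 257.5 mid-exp -0.06
32 v 197 edges 251.6 257.6 mid-exp 0.05
38 v 194 edges 251.6 257.5 mid-exp 0.07
hole in riser frame 9.991241480808885e-05 -0.0015251250696164574
```

```bash

python3 -m handwheel '[{"delta_pos":[-0.018,0.0033,0],"rotation":[0,-0.001,0],"grip":0},{"delta_pos":[-0.018,0,0],"rotation":[0,-0.001,0],"grip":0},{"delta_pos":[-0.0155,0,0],"rotation":[0,0,0],"grip":0},{"delta_pos":[0,0,0],"rotation":[0,0,0],"grip":0},{"delta_pos":[0,0,0],"rotation":[0,0,0],"grip":0}]'
python3 -m handwheel '[{"delta_pos":[0,0,0],"rotation":[0,0,0],"grip":0},{"delta_pos":[0,0,0],"rotation":[0,0,0],"grip":0},{"delta_pos":[0,0,0],"rotation":[0,0,0],"grip":0},{"delta_pos":[0,0,0],"rotation":[0,0,0],"grip":0},{"delta_pos":[0,0,0],"rotation":[0,0,0],"grip":0}]'
python3 rf.py 0.3 -1.7 200
python3 pin.py
python3 - <<'E'
from h import *
s=cam("scene")
crop(s,240,170,320,250,10,"g13z.png")
E
```

```text
time: 24.32
eef_pos: [0.5369, -0.0427, 0.2041]
tool_rot: [0.052, 3.141, 0.0]
force: [-0.9, -1.0, -1.6]
grip_width: 0.0138
time: 24.73
eef_pos: [0.5365, -0.0428, 0.2045]
tool_rot: [0.052, 3.14, 0.0]
force: [-0.8, 1.2, -1.1]
grip_width: 0.0139
t 24.73 riser-frame mm [ 1.3000e-01 -1.7700e+00  2.0446e+02] F riser [-0.9  1.2 -1.1] w 0.0139 rot [0.     0.0008 0.0001]
tool delta mm [-0.16  0.07  4.46]
8 v 213 edges 272.5 285.6 mid-exp 3.78
14 v 211 edges 272.6 278.6 mid-exp 0.33
20 v 209 edges 272.6 282.7 mid-exp 2.37
26 v 206 edges 272.5 278.5 mid-exp 0.21
32 v 204 edges 272.6 278.6 mid-exp 0.31
38 v 202 edges 272.6 278.6 mid-exp 0.3
```

View pics/g13z.png

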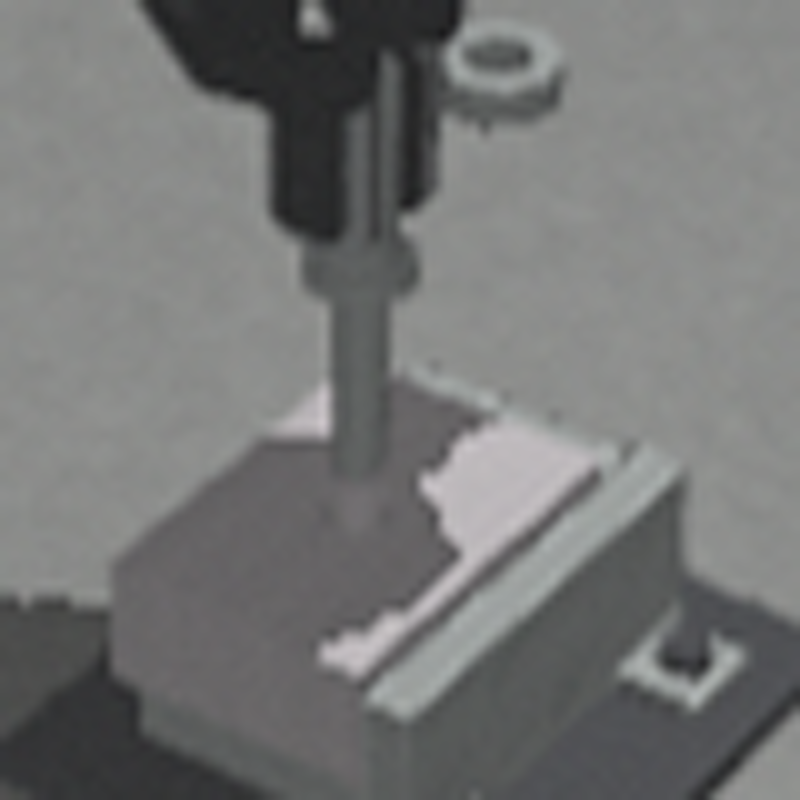

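```bash

python3 -m handwheel '[{"delta_pos":[0,0,0.003],"rotation":[0,0,0],"grip":0},{"delta_pos":[0,0,0.003],"rotation":[0,0,0],"grip":0},{"delta_pos":[0,0,0.002],"rotation":[0,0,0],"grip":0},{"delta_pos":[0,0,0],"rotation":[0,0,0],"grip":0},{"delta_pos":[0,0,0],"rotation":[0,0,0],"grip":0}]'
python3 rf.py 0.3 -1.7 196
python3 -m handwheel '[{"delta_pos":[0,0,0.001],"rotation":[0,0,0],"grip":0},{"delta_pos":[0,0,0.001],"rotation":[0,0,0],"grip":0},{"delta_pos":[0,0,0.001],"rotation":[0,0,0],"grip":0},{"delta_pos":[0,0,0],"rotation":[0,0,0],"grip":0},{"delta_pos":[0,0,0],"rotation":[0,0,0],"grip":0}]'
python3 rf.py 0.3 -1.7 192
```

```text
time: 25.25
eef_pos: [0.5366, -0.0427, 0.1961]
tool_rot: [0.052, 3.141, 0.0]
force: [-0.5, -0.6, -1.9]
grip_width: 0.014
t 25.25 riser-frame mm [  0.32  -1.76 196.07] F riser [-0.5 -0.6 -1.9] w 0.014 rot [0.     0.0003 0.    ]
tool delta mm [0.02 0.06 0.07]
time: 25.67
eef_pos: [0.5368, -0.0428, 0.1933]
tool_rot: [0.052, 3.14, -0.0]
force: [-0.5, -0.3, -0.3]
grip_width: 0.0137
t 25.67 riser-frame mm [  0.44  -1.79 193.34] F riser [-0.5 -0.3 -0.3] w 0.0137 rot [-0.      0.0009 -0.    ]
tool delta mm [0.15 0.09 1.34]
```

```bash

python3 -m handwheel '[{"delta_pos":[0,0,0.0005],"rotation":[0,0,0],"grip":0},{"delta_pos":[0,0,0.0005],"rotation":[0,0,0],"grip":0},{"delta_pos":[0,0,0.0005],"rotation":[0,0,0],"grip":0},{"delta_pos":[0,0,0],"rotation":[0,0,0],"grip":0},{"delta_pos":[0,0,0],"rotation":[0,0,0],"grip":0}]'
python3 rf.py 0.3 -1.7 192
```

```text
time: 26.08
eef_pos: [0.5368, -0.0427, 0.1919]
tool_rot: [0.052, 3.14, -0.0]
force: [0.2, -0.4, -1.4]
grip_width: 0.0136
t 26.08 riser-frame mm [  0.46  -1.75 191.87] F riser [ 0.2 -0.4 -1.4] w 0.0136 rot [0.     0.0009 0.0001]
tool delta mm [ 0.16  0.05 -0.13]
```

```bash

python3 -m handwheel '[{"delta_pos":[0,0,0.0005],"rotation":[0,0,0],"grip":0},{"delta_pos":[0,0,0.0005],"rotation":[0,0,0],"grip":0},{"delta_pos":[0,0,0.0005],"rotation":[0,0,0],"grip":0},{"delta_pos":[0,0,0],"rotation":[0,0,0],"grip":0},{"delta_pos":[0,0,0],"rotation":[0,0,0],"grip":0}]'
python3 rf.py 0.3 -1.7 192
python3 -m handwheel '[{"delta_pos":[0,0,0.0005],"rotation":[0,0,0],"grip":0},{"delta_pos":[0,0,0.0005],"rotation":[0,0,0],"grip":0},{"delta_pos":[0,0,0.0005],"rotation":[0,0,0],"grip":0},{"delta_pos":[0,0,0],"rotation":[0,0,0],"grip":0},{"delta_pos":[0,0,0],"rotation":[0,0,0],"grip":0}]'
python3 rf.py 0.3 -1.7 192
```

```text
time: 26.5
eef_pos: [0.5368, -0.0428, 0.1903]
tool_rot: [0.052, 3.14, -0.0]
force: [0.7, 0.3, -0.6]
grip_width: 0.0137
t 26.5 riser-frame mm [  0.45  -1.76 190.33] F riser [ 0.7  0.3 -0.6] w 0.0137 rot [-0.      0.0009  0.0001]
tool delta mm [ 0.15  0.06 -1.67]
time: 26.92
eef_pos: [0.5368, -0.0427, 0.1888]
tool_rot: [0.052, 3.14, 0.0]
force: [-0.6, 0.6, -1.8]
grip_width: 0.0139
t 26.92 riser-frame mm [  0.45  -1.74 188.84] F riser [-0.6  0.5 -1.8] w 0.0139 rot [0.     0.0009 0.0001]
tool delta mm [ 0.15  0.04 -3.16]
```

```bash

python3 -m handwheel '[{"delta_pos":[0,0,0.0005],"rotation":[0,0,0],"grip":0},{"delta_pos":[0,0,0.0005],"rotation":[0,0,0],"grip":0},{"delta_pos":[0,0,0.0005],"rotation":[0,0,0],"grip":0},{"delta_pos":[0,0,0.0005],"rotation":[0,0,0],"grip":0},{"delta_pos":[0,0,0],"rotation":[0,0,0],"grip":0}]'
python3 rf.py
python3 -m handwheel '[{"delta_pos":[0,0,0.0005],"rotation":[0,0,0],"grip":0},{"delta_pos":[0,0,0.0005],"rotation":[0,0,0],"grip":0},{"delta_pos":[0,0,0.0005],"rotation":[0,0,0],"grip":0},{"delta_pos":[0,0,0.0005],"rotation":[0,0,0],"grip":0},{"delta_pos":[0,0,0],"rotation":[0,0,0],"grip":0}]'
python3 rf.py
```

```text
time: 27.33
eef_pos: [0.5367, -0.0428, 0.1868]
tool_rot: [0.052, 3.14, 0.0]
force: [-0.7, 1.8, -1.8]
grip_width: 0.0132
t 27.33 riser-frame mm [  0.43  -1.76 186.77] F riser [-0.7  1.8 -1.8] w 0.0132 rot [0.     0.0008 0.    ]
time: 27.75
eef_pos: [0.5367, -0.0428, 0.1848]
tool_rot: [0.052, 3.14, 0.0]
force: [-0.3, 0.4, -1.5]
grip_width: 0.0139
t 27.75 riser-frame mm [  0.42  -1.76 184.77] F riser [-0.4  0.4 -1.5] w 0.0139 rot [0.     0.0008 0.    ]
```

```bash

python3 -m handwheel '[{"delta_pos":[0,0,0.0005],"rotation":[0,0,0],"grip":0},{"delta_pos":[0,0,0.0005],"rotation":[0,0,0],"grip":0},{"delta_pos":[0,0,0.0005],"rotation":[0,0,0],"grip":0},{"delta_pos":[0,0,0.0005],"rotation":[0,0,0],"grip":0},{"delta_pos":[0,0,0],"rotation":[0,0,0],"grip":0}]'
python3 rf.py
python3 -m handwheel '[{"delta_pos":[0,0,0.0005],"rotation":[0,0,0],"grip":0},{"delta_pos":[0,0,0.0005],"rotation":[0,0,0],"grip":0},{"delta_pos":[0,0,0.0005],"rotation":[0,0,0],"grip":0},{"delta_pos":[0,0,0.0005],"rotation":[0,0,0],"grip":0},{"delta_pos":[0,0,0],"rotation":[0,0,0],"grip":0}]'
python3 rf.py
```

```text
time: 28.17
eef_pos: [0.5368, -0.0428, 0.1828]
tool_rot: [0.052, 3.14, 0.0]
force: [-0.3, 0.6, -1.3]
grip_width: 0.0139
t 28.17 riser-frame mm [  0.43  -1.76 182.77] F riser [-0.3  0.6 -1.3] w 0.0139 rot [ 0.      0.0008 -0.    ]
time: 28.58
eef_pos: [0.5367, -0.0428, 0.1808]
tool_rot: [0.052, 3.14, -0.0]
force: [-0.3, 0.4, -1.6]
grip_width: 0.0137
t 28.58 riser-frame mm [  0.42  -1.77 180.76] F riser [-0.3  0.4 -1.6] w 0.0137 rot [-0.      0.0008  0.    ]
```

```bash

python3 -m handwheel '[{"delta_pos":[0,0,0.0006],"rotation":[0,0,0],"grip":0},{"delta_pos":[0,0,0.0006],"rotation":[0,0,0],"grip":0},{"delta_pos":[0,0,0.0006],"rotation":[0,0,0],"grip":0},{"delta_pos":[0,0,0.0006],"rotation":[0,0,0],"grip":0},{"delta_pos":[0,0,0.0006],"rotation":[0,0,0],"grip":0}]'
python3 rf.py
python3 -m handwheel '[{"delta_pos":[0,0,0.0006],"rotation":[0,0,0],"grip":0},{"delta_pos":[0,0,0.0006],"rotation":[0,0,0],"grip":0},{"delta_pos":[0,0,0.0006],"rotation":[0,0,0],"grip":0},{"delta_pos":[0,0,0.0006],"rotation":[0,0,0],"grip":0},{"delta_pos":[0,0,0.0006],"rotation":[0,0,0],"grip":0}]'
python3 rf.py
```

```text
time: 29.0
eef_pos: [0.5368, -0.0428, 0.1778]
tool_rot: [0.052, 3.14, 0.0]
force: [-0.5, 0.1, -2.3]
grip_width: 0.0138
t 29.0 riser-frame mm [  0.51  -1.77 177.82] F riser [-0.5  0.1 -2.3] w 0.0138 rot [ 0.     0.001 -0.   ]
time: 29.42
eef_pos: [0.5368, -0.0428, 0.1748]
tool_rot: [0.052, 3.14, 0.0]
force: [-0.6, -0.3, -1.2]
grip_width: 0.0139
t 29.42 riser-frame mm [  0.48  -1.76 174.81] F riser [-0.6 -0.4 -1.2] w 0.0139 rot [0.     0.001  0.0001]
```

```bash

python3 -m handwheel '[{"delta_pos":[0,0,0.0006],"rotation":[0,0,0],"grip":0},{"delta_pos":[0,0,0.0006],"rotation":[0,0,0],"grip":0},{"delta_pos":[0,0,0.0006],"rotation":[0,0,0],"grip":0},{"delta_pos":[0,0,0.0006],"rotation":[0,0,0],"grip":0},{"delta_pos":[0,0,0.0006],"rotation":[0,0,0],"grip":0}]'
python3 rf.py
python3 -m handwheel '[{"delta_pos":[0,0,0.0006],"rotation":[0,0,0],"grip":0},{"delta_pos":[0,0,0.0006],"rotation":[0,0,0],"grip":0},{"delta_pos":[0,0,0.0006],"rotation":[0,0,0],"grip":0},{"delta_pos":[0,0,0.0006],"rotation":[0,0,0],"grip":0},{"delta_pos":[0,0,0.0006],"rotation":[0,0,0],"grip":0}]'
python3 rf.py
```

```text
time: 29.83
eef_pos: [0.5368, -0.0427, 0.1718]
tool_rot: [0.052, 3.14, 0.0]
force: [-0.4, 0.4, -1.8]
grip_width: 0.0138
t 29.83 riser-frame mm [  0.5   -1.74 171.81] F riser [-0.4  0.4 -1.8] w 0.0138 rot [0.     0.001  0.0001]
time: 30.25
eef_pos: [0.5367, -0.0428, 0.1688]
tool_rot: [0.052, 3.14, -0.0]
force: [0.3, -0.0, -0.7]
grip_width: 0.0138
t 30.25 riser-frame mm [  0.4   -1.78 168.79] F riser [ 0.3  0.  -0.7] w 0.0138 rot [0.     0.0007 0.0001]
```

Smooth, no resistance; the lower end is at about 34 mm.

```bash

python3 -m handwheel '[{"delta_pos":[0,0,0.0006],"rotation":[0,0,0],"grip":0},{"delta_pos":[0,0,0.0006],"rotation":[0,0,0],"grip":0},{"delta_pos":[0,0,0.0006],"rotation":[0,0,0],"grip":0},{"delta_pos":[0,0,0.0006],"rotation":[0,0,0],"grip":0},{"delta_pos":[0,0,0.0006],"rotation":[0,0,0],"grip":0}]'
python3 rf.py
python3 -m handwheel '[{"delta_pos":[0,0,0.0006],"rotation":[0,0,0],"grip":0},{"delta_pos":[0,0,0.0006],"rotation":[0,0,0],"grip":0},{"delta_pos":[0,0,0.0006],"rotation":[0,0,0],"grip":0},{"delta_pos":[0,0,0.0006],"rotation":[0,0,0],"grip":0},{"delta_pos":[0,0,0.0006],"rotation":[0,0,0],"grip":0}]'
python3 rf.py
```

```text
time: 30.67
eef_pos: [0.5367, -0.0428, 0.1658]
tool_rot: [0.052, 3.14, 0.0]
force: [-0.2, -0.1, -1.6]
grip_width: 0.0134
t 30.67 riser-frame mm [  0.4   -1.76 165.79] F riser [-0.2 -0.1 -1.6] w 0.0134 rot [0.     0.0007 0.    ]
time: 31.08
eef_pos: [0.5367, -0.0427, 0.1628]
tool_rot: [0.052, 3.14, 0.0]
force: [-0.5, 0.2, -1.3]
grip_width: 0.0139
t 31.08 riser-frame mm [  0.42  -1.73 162.8 ] F riser [-0.5  0.2 -1.3] w 0.0139 rot [0.0001 0.0008 0.    ]
```

```bash

python3 -m handwheel '[{"delta_pos":[0,0,0.0006],"rotation":[0,0,0],"grip":0},{"delta_pos":[0,0,0.0006],"rotation":[0,0,0],"grip":0},{"delta_pos":[0,0,0.0006],"rotation":[0,0,0],"grip":0},{"delta_pos":[0,0,0.0006],"rotation":[0,0,0],"grip":0},{"delta_pos":[0,0,0.0006],"rotation":[0,0,0],"grip":0}]'
python3 rf.py
python3 -m handwheel '[{"delta_pos":[0,0,0.0006],"rotation":[0,0,0],"grip":0},{"delta_pos":[0,0,0.0006],"rotation":[0,0,0],"grip":0},{"delta_pos":[0,0,0.0006],"rotation":[0,0,0],"grip":0},{"delta_pos":[0,0,0.0006],"rotation":[0,0,0],"grip":0},{"delta_pos":[0,0,0.0006],"rotation":[0,0,0],"grip":0}]'
python3 rf.py
```

```text
time: 31.5
eef_pos: [0.5367, -0.0427, 0.1598]
tool_rot: [0.052, 3.14, 0.0]
force: [-1.4, 0.6, -0.8]
grip_width: 0.0135
t 31.5 riser-frame mm [  0.43  -1.75 159.79] F riser [-1.4  0.5 -0.8] w 0.0135 rot [0.0001 0.0007 0.    ]
time: 31.92
eef_pos: [0.5368, -0.0428, 0.1568]
tool_rot: [0.052, 3.14, 0.0]
force: [-0.6, 0.0, -1.5]
grip_width: 0.0138
t 31.92 riser-frame mm [  0.45  -1.76 156.81] F riser [-0.6 -0.  -1.5] w 0.0138 rot [0.     0.0008 0.    ]
```

```bash

python3 -m handwheel '[{"delta_pos":[0,0,0.0008],"rotation":[0,0,0],"grip":0},{"delta_pos":[0,0,0.0008],"rotation":[0,0,0],"grip":0},{"delta_pos":[0,0,0.0008],"rotation":[0,0,0],"grip":0},{"delta_pos":[0,0,0.0008],"rotation":[0,0,0],"grip":0},{"delta_pos":[0,0,0.0008],"rotation":[0,0,0],"grip":0}]'
python3 rf.py
python3 -m handwheel '[{"delta_pos":[0,0,0.0008],"rotation":[0,0,0],"grip":0},{"delta_pos":[0,0,0.0008],"rotation":[0,0,0],"grip":0},{"delta_pos":[0,0,0.0008],"rotation":[0,0,0],"grip":0},{"delta_pos":[0,0,0.0008],"rotation":[0,0,0],"grip":0},{"delta_pos":[0,0,0.0008],"rotation":[0,0,0],"grip":0}]'
python3 rf.py
```

```text
time: 32.33
eef_pos: [0.5368, -0.0428, 0.1528]
tool_rot: [0.052, 3.14, -0.0]
force: [-2.1, -0.5, -1.6]
grip_width: 0.0135
t 32.33 riser-frame mm [  0.47  -1.76 152.78] F riser [-2.1 -0.6 -1.6] w 0.0135 rot [0.     0.0008 0.0001]
time: 32.75
eef_pos: [0.5368, -0.0428, 0.1488]
tool_rot: [0.052, 3.14, 0.0]
force: [-1.9, -0.1, -1.2]
grip_width: 0.0139
t 32.75 riser-frame mm [  0.46  -1.77 148.79] F riser [-1.9 -0.2 -1.2] w 0.0139 rot [0.     0.0008 0.    ]
```

```bash

python3 -m handwheel '[{"delta_pos":[0,0,0.0005],"rotation":[0,0,0],"grip":0},{"delta_pos":[0,0,0.0005],"rotation":[0,0,0],"grip":0},{"delta_pos":[0,0,0.0005],"rotation":[0,0,0],"grip":0},{"delta_pos":[0,0,0.0005],"rotation":[0,0,0],"grip":0},{"delta_pos":[0,0,0],"rotation":[0,0,0],"grip":0}]'
python3 rf.py
python3 -m handwheel '[{"delta_pos":[0,0,0.0005],"rotation":[0,0,0],"grip":0},{"delta_pos":[0,0,0.0005],"rotation":[0,0,0],"grip":0},{"delta_pos":[0,0,0.0002],"rotation":[0,0,0],"grip":0},{"delta_pos":[0,0,0],"rotation":[0,0,0],"grip":0},{"delta_pos":[0,0,0],"rotation":[0,0,0],"grip":0}]'
python3 rf.py
python3 - <<'E'
from h import *
s=cam("scene")
crop(s,240,170,320,250,10,"g14z.png")
E
```

```text
time: 33.17
eef_pos: [0.5368, -0.0428, 0.1468]
tool_rot: [0.052, 3.14, -0.0]
force: [-0.9, 0.5, -2.4]
grip_width: 0.0138
t 33.17 riser-frame mm [  0.47  -1.76 146.77] F riser [-0.9  0.4 -2.4] w 0.0138 rot [0.     0.0008 0.0001]
time: 33.58
eef_pos: [0.5368, -0.0428, 0.1456]
tool_rot: [0.052, 3.14, -0.0]
force: [-1.7, -0.1, -1.3]
grip_width: 0.0137
t 33.58 riser-frame mm [  0.48  -1.79 145.64] F riser [-1.7 -0.1 -1.3] w 0.0137 rot [ 0.      0.0008 -0.    ]
```

View pics/g14z.png

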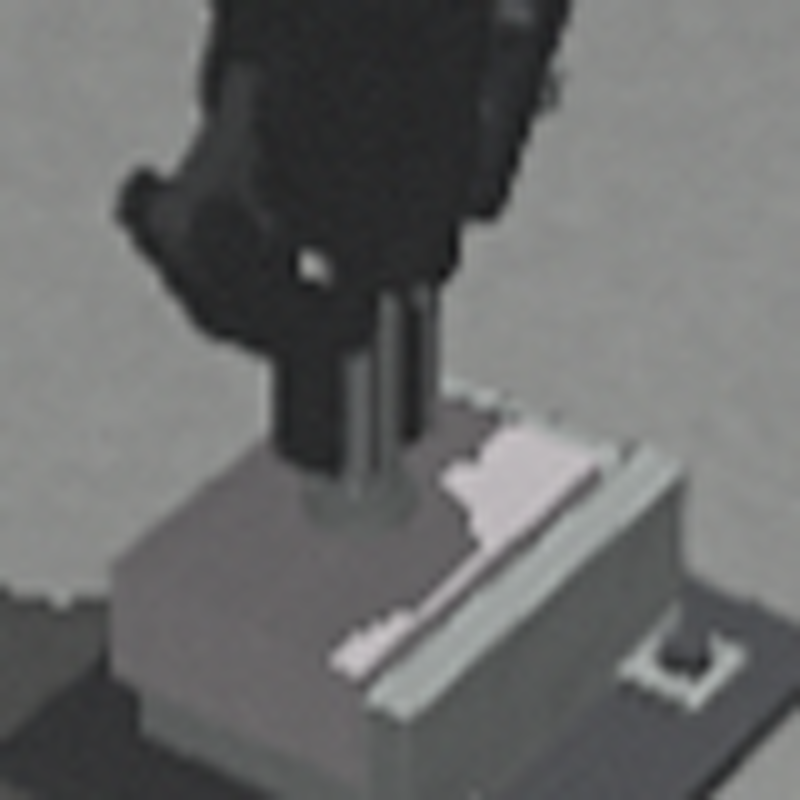

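```bash

python3 -m handwheel '[{"delta_pos":[0,0,0.0005],"rotation":[0,0,0],"grip":0},{"delta_pos":[0,0,0.0003],"rotation":[0,0,0],"grip":0},{"delta_pos":[0,0,0],"rotation":[0,0,0],"grip":0},{"delta_pos":[0,0,0],"rotation":[0,0,0],"grip":0},{"delta_pos":[0,0,0],"rotation":[0,0,0],"grip":0}]'
python3 rf.py
python3 -m handwheel '[{"delta_pos":[0,0,0.0003],"rotation":[0,0,0],"grip":0},{"delta_pos":[0,0,0],"rotation":[0,0,0],"grip":0},{"delta_pos":[0,0,0],"rotation":[0,0,0],"grip":0},{"delta_pos":[0,0,0],"rotation":[0,0,0],"grip":0},{"delta_pos":[0,0,0],"rotation":[0,0,0],"grip":0}]'
python3 rf.py
```

```text
time: 34.05
eef_pos: [0.5368, -0.0427, 0.1449]
tool_rot: [0.052, 3.14, 0.0]
force: [-1.5, 0.6, -2.4]
grip_width: 0.0136
t 34.05 riser-frame mm [  0.5   -1.74 144.85] F riser [-1.6  0.5 -2.4] w 0.0136 rot [0.     0.0009 0.0001]
time: 34.47
eef_pos: [0.5368, -0.0427, 0.1446]
tool_rot: [0.052, 3.14, 0.0]
force: [-2.4, -0.5, -0.4]
grip_width: 0.0136
t 34.47 riser-frame mm [  0.52  -1.74 144.59] F riser [-2.3 -0.6 -0.4] w 0.0136 rot [0.0001 0.001  0.    ]
```

```bash

python3 -m handwheel '[{"delta_pos":[0,0,0.0003],"rotation":[0,0,0],"grip":0},{"delta_pos":[0,0,0],"rotation":[0,0,0],"grip":0},{"delta_pos":[0,0,0],"rotation":[0,0,0],"grip":0},{"delta_pos":[0,0,0],"rotation":[0,0,0],"grip":0},{"delta_pos":[0,0,0],"rotation":[0,0,0],"grip":0}]'
python3 rf.py
```

```text
time: 34.88
eef_pos: [0.5369, -0.0427, 0.1445]
tool_rot: [0.052, 3.14, 0.0]
force: [-3.5, -0.1, 5.2]
grip_width: 0.0141
t 34.88 riser-frame mm [  0.56  -1.74 144.54] F riser [-3.5 -0.2  5.2] w 0.0141 rot [0.     0.0012 0.    ]
```

```bash

python3 -m handwheel '[{"delta_pos":[0,0,0],"rotation":[0,0,0],"grip":0.3},{"delta_pos":[0,0,0],"rotation":[0,0,0],"grip":0.5},{"delta_pos":[0,0,0],"rotation":[0,0,0],"grip":0.6},{"delta_pos":[0,0,0],"rotation":[0,0,0],"grip":0.6},{"delta_pos":[0,0,0],"rotation":[0,0,0],"grip":0.6}]' 20
python3 -m handwheel '[{"delta_pos":[0,0,0],"rotation":[0,0,0],"grip":0.6},{"delta_pos":[0,0,-0.01],"rotation":[0,0,0],"grip":0.6},{"delta_pos":[0,0,-0.02],"rotation":[0,0,0],"grip":0.6},{"delta_pos":[0,0,-0.03],"rotation":[0,0,0],"grip":0.6},{"delta_pos":[0,0,-0.03],"rotation":[0,0,0],"grip":0.6}]'
python3 -m handwheel '[{"delta_pos":[0,-0.02,-0.03],"rotation":[0,0,0],"grip":0.6},{"delta_pos":[0,-0.04,0],"rotation":[0,0,0],"grip":0.6},{"delta_pos":[0,-0.04,0],"rotation":[0,0,0],"grip":0.6},{"delta_pos":[0,-0.04,0],"rotation":[0,0,0],"grip":0.6},{"delta_pos":[0,-0.04,0],"rotation":[0,0,0],"grip":0.6}]'
python3 -m handwheel '[{"delta_pos":[0,-0.02,0],"rotation":[0,0,0],"grip":0.6},{"delta_pos":[0,0,0],"rotation":[0,0,0],"grip":0.6},{"delta_pos":[0,0,0],"rotation":[0,0,0],"grip":0.6},{"delta_pos":[0,0,0],"rotation":[0,0,0],"grip":0.6},{"delta_pos":[0,0,0],"rotation":[0,0,0],"grip":0.6}]'
python3 - <<'E'
from h import *
t=cam("top");s=cam("scene")
crop(s,240,170,320,250,7,"e1.png");crop(t,265,155,345,215,9,"e2.png")
cv2.imwrite("pics/e0.png",s["frame"][:,:,::-1])
E
```

```text
time: 35.3
eef_pos: [0.5372, -0.0427, 0.1443]
tool_rot: [0.052, 3.139, 0.0]
force: [0.9, -0.4, -0.5]
grip_width: 0.0516
time: 35.72
eef_pos: [0.5362, -0.0428, 0.2354]
tool_rot: [-0.052, -3.141, 0.0]
force: [0.8, 0.1, 1.0]
grip_width: 0.0511
time: 36.13
eef_pos: [0.5305, -0.2243, 0.2656]
tool_rot: [0.051, 3.139, -0.001]
force: [0.1, 0.2, -1.1]
grip_width: 0.0513
time: 36.55
eef_pos: [0.5305, -0.2407, 0.2645]
tool_rot: [0.048, 3.14, 0.002]
force: [0.4, 0.2, -0.1]
grip_width: 0.0515
```

View pics/e1.png

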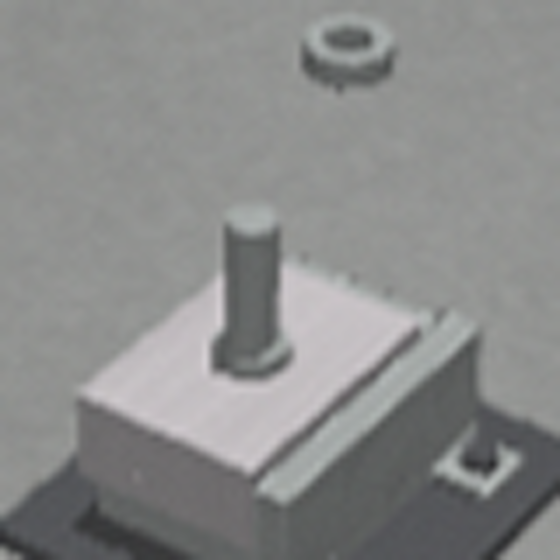

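View pics/e2.png

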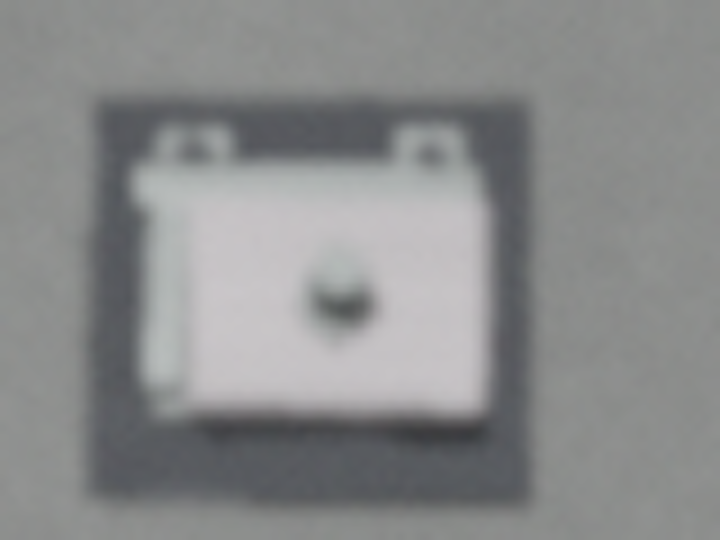

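View pics/e0.png

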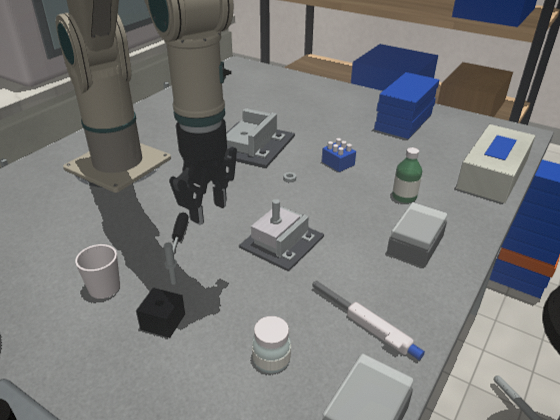

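The scene crop shows the collar (250,355) on the top plate and the pin upright. The top crop shows the plates square in the corner, and nothing else looks moved.

```bash
python3 -c "
from rig import arm
print(arm.finish_job())"
```

```text
the job is handed in; nothing more can be done
None
```

I gripped the pin from the black holder (the farther of the two look-alikes). With its shank I pushed the plates against the +x fence, then the +y fence, then +x again, with about 6 N at most in the readings. I then lowered the pin through all three plates into the carrier, let go and withdrew at about 36 s. The job was handed in, and it reports no verdict.

- **Seating:** There was no clear resistance on the way down. The collar met the top plate at 144.5 mm TCP height, against 144.4 mm expected for the pin fully home, with about 5 N upward reading. The pin's lower end is therefore about 10 mm above the table.
- **Last pictures:** The pin stands upright with its collar on the top plate. The top plate looks square in the corner, the robot is clear, and no bystander appears moved.
- **Not measured:** The two lower plates are mostly hidden from the cameras. That they are aligned is inferred from the free passage of the pin.
- **Disagreement:** The hole's y position came out as -1.5 mm (picture taken after pushing) and about -1.5 to -2.2 mm (contact), relative to 0 mm from my first image fit. The pin went in at -1.7 mm.

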